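Put the soldering kit back into its bench caddy

TASK

Tidy the soldering kit back into the bench caddy: the small solder reel goes down over the tall spindle and its stepped steel brake weight goes onto the spindle on top of the reel, the small flux tin stands in the round cradle, and the steel hot-air nozzle stands over the short post. The larger wire reel and the larger tin of wood wax are not part of the kit: leave them where they are.

Things in the scene. Friction and masses are not known exactly. Their poses are not given: they have to be found in the camera images.
- solder_reel: The small reel of solder: grey flanges, silvery winding, standing on one flange with its axis upright; 54 mm across the flanges, 32 mm high, with a 26 mm bore right through. Origin: centre of the underside; z is the reel's axis, up. 0.25 kg. Grip it across the flanges.
- reel_weight: Brake weight that sits on the reel and stops it over-running: a stepped steel ring, lower disc 44 mm across and 8 mm high, above it a knurled hub 31 mm across and 16 mm high (24 mm high in all), with a 22 mm bore right through. It lies hub up. Origin: centre of the underside; z up through the hub. 0.16 kg.
- flux_tin: The small round flat yellow tin, 44 mm across, 20 mm high, lid up. Origin: centre of the underside; z up. 0.05 kg.
- air_nozzle: Hot-air nozzle, plain steel, hollow and open below, standing on its wide collar: collar 30 mm across (bore 25 mm) and 16 mm high with a small clamp lug on its +x side, then a cone up to a straight barrel 16 mm across from 26 to 50 mm above the underside. Origin: centre of the underside; z up. 0.04 kg. Grip it by the barrel.
- wire_reel: Not part of the kit, stays where it is: a larger, flatter reel of copper wire with grey flanges, 74 mm across, 24 mm high, bore 30 mm. Origin: centre of the underside; z up.
- wax_tin: Not part of the kit, stays where it is: a larger plain yellow tin of wood wax, 64 mm across, 25 mm high. Origin: centre of the underside; z up.
- spindle_seat (a point): Black 96 mm square module with the tall steel spindle. Point: centre of its flat seat, 12 mm above the table, on the spindle's axis; z up, x along the row of modules. Spindle 10 mm thick, rising 62 mm above this point, cone at its foot 21 mm across and 12 mm high. The fixed caddy is a grey tray, 306 x 104 mm, rim 14 mm high, with three such modules in a row, 100 mm apart, in any order.
- cradle_seat (a point): Caddy module with the round cradle; the point is the centre of the cradle's flat cork floor, 12 mm above the table (z up). Two curved walls, 10 mm high above the floor, inside diameter 62 mm, stand towards +x and -x of this point; the cradle is open over about 36 mm towards +y and -y for the fingers. x runs along the row of modules.
- post_seat (a point): Caddy module with the short brass post; the point is the centre of the module's flat seat, 12 mm above the table, on the post's axis (z up). The post tapers from 16 mm across at the seat to 8 mm and is 22 mm high. x runs along the row of modules.
Things that resemble listed ones, but are neither listed nor needed, are in the scene too. Leave any red look-alike of the solder_reel alone.

How it is judged:
By the outcome, as a careful person would: the job done as asked, in the order asked, and still so for the second after the job is handed in, with the robot touching nothing.
It also fails if it takes over 96 s, if anything falls off the work surface, if the arm or the gripper's body presses on something with over 40 N, if the wrist force passes 120 N, or if a joint passes its speed limit or range.

ROBOT

A 6-joint arm with a two-finger parallel gripper is mounted at the origin on the work surface; the furniture and walls round the work are solid. World frame = base frame: x ahead of the robot, y to its left, z up, the work surface at z = 0. Lengths are in m, angles in degrees, forces in N, time in s.
With the tool pointing down it reaches from about 0.35 to 0.975 m from the base axis. Payload 4.9 kg.
Tool frame: the origin (TCP) lies midway between the tips of the shut fingers; the grasp point (between the pads) lies 19 mm behind it; x points along the fingers, y is the direction in which the jaws open and shut, and the axes are right-handed (so a half turn about x gives the same grasp; the last joint's range is limited). The gripper opens to 85 mm and grips with 20 to 120 N. Pads are 22 mm wide; open, the fingers measure 114 mm over their backs; the gripper's body (76 mm by 85 mm) begins 54 mm behind the grasp point. The pads swing forward as they close: fully open they stand 13 mm farther back than shut.
Start: joints at [63.025, 3.019, 92.412, -0, 84.569, -6.818], TCP at [0.215, 0.587, 0.231] pointing down, gripper open.
Joint ranges: [-172.51, 172.51], [-57.92, 126.97], [3.15, 148.05], [-58.71, 238.71], [5.1, 150.11], [-179.66, 179.66]. Speed limits (degrees/s): [147.25, 147.25, 180, 180, 180, 180].

INTERFACE

Orientations are given as [roll, pitch, yaw] about the fixed x, y, z axes, in that order (R = Rz(yaw) Ry(pitch) Rx(roll)).
In Python, from cell import robot gives the robot as it stands.
- The arm moves only by the shell command python3 -m crank 'ROWS' [OPENING]. ROWS is JSON, a list of rows, each an object with "delta_pos": the shift along the tool's x, y, z in mm, a list of three; "angular": the turn, a rotation vector about the tool's x, y, z in degrees, a list of three. A call has 1 to 12 rows; each row shifts and turns the commanded pose from where the row before left it, along the tool's axes as they then stand; what a row does not reach is not made up. A row lasts 1/10 s, in which the tool goes at most 50 mm and 8.59 degrees, less where a joint would pass 70% of its speed; a pose out of reach is approached as far as the arm can. A call is refused whole if a number of a shift passes 50 or a number of a turn 8.59, either way. A call with a gripper value outside its range is refused whole. OPENING is the opening, from 0 (shut) to 1 (fully open), set as the call begins (- or left out, the last holds). The fingers move at their own pace and stop on an object; the grip force is fixed at half the most. Time passes only in rows, so rows that do not move let the fingers close. It gives the time, the measured TCP pose, the force and the opening at its end, in the units of the state.
- robot.state(): the state, without advancing time (a new reading comes with each control period).
- robot.grab_frame(name): name is "side" or "top" or "wrist"; returns a dict with "image" (420x560x3 uint8, red, green, blue), "fov_y" (degrees; the focal length in pixels is half the picture's height over the tangent of half this angle, whatever the lens; pixels are square), "cx", "cy" (the principal point, pixels), "D" ([k1, k2, p1, p2, k3] as OpenCV has them; the pictures are not rectified), "origin" and "rotation" of the camera in the world. Camera axes: x right, y down, z forward; pixel columns grow to the right and rows downward; lengths in m; the calibration is good to about 2 mm. A picture is of the moment at which its call begins. There is no depth.
- robot.job_done(): hands the job in, once; it reports no verdict.
The state is a dict: "t": time; "q": joint angles; "qvel": joint speeds; "effort": joint torques, N m; "tool_pos": TCP position; "tcp_rot": TCP orientation; "ft_force": force on the tool from outside, world axes, zero at the start; "torque": the same for the moment, N m; "width": finger opening in m.
Only numpy, scipy, OpenCV 4.12 (cv2) and the standard library are available. Lean on these libraries where they do the work, as an engineer would, in place of code of your own. Each camera call takes 0.05 s, during which the arm holds its last target.

## Working session

There is one attempt and no reset: what is moved stays moved. The work goes in short steps, Python scripts to look and compute and a shell command to move; the robot and the scene stay as the last step left them, time stands still between calls to the robot, and variables do not carry over. Pictures are saved under pics/ and viewed, and the job is handed in when it is done.

```bash
ls; mkdir -p pics
python3 - <<'E'
from cell import robot
import cv2
print(robot.state())
for n in ("side","top","wrist"):
    f=robot.grab_frame(n); cv2.imwrite(f"pics/{n}0.png",f["image"][:,:,::-1])
    print(n,{k:v for k,v in f.items() if k!="image"})
E
```

```text
pics
{'t': 0.0, 'q': array([ 6.30265554e+01,  3.05748187e+00,  9.24913686e+01, -3.82781718e-04,
        8.45678102e+01, -6.81744630e+00]), 'qvel': array([-0.04790299, -0.02811638, -0.0631616 , -0.06099157, -0.03710151,
        0.0316276 ]), 'effort': array([ 4.06597937e-04, -3.93671250e+01, -3.70182967e+01, -1.88840193e-05,
        7.09085914e-03, -1.53644470e-05]), 'tool_pos': array([0.21507443, 0.58617569, 0.23006814]), 'tcp_rot': array([ -96.63033143,   89.88333871, -116.78629307]), 'ft_force': array([ 0.47614004, -0.58516131,  0.23022789]), 'torque': array([ 0.02418136, -0.00878328,  0.01524839]), 'width': 0.08552162305235947}
side {'fov_y': 53.100651855287126, 'cx': 277.79844376006434, 'cy': 203.5990324934807, 'D': array([-0.04631021,  0.        ,  0.        ,  0.        ,  0.        ]), 'origin': array([0.39226116, 0.70330096, 0.42442942]), 'rotation': array([-116.69293547,    0.78321472, -173.82952411])}
top {'fov_y': 48.50637561161566, 'cx': 281.5039028025166, 'cy': 206.91971811795685, 'D': array([0.03835516, 0.        , 0.        , 0.        , 0.        ]), 'origin': array([ 0.2729602 , -0.04241459,  1.15394145]), 'rotation': array([-169.5562737 ,   -1.40343667,  -88.37361661])}
wrist {'fov_y': 60.91673635239685, 'cx': 282.76715597780554, 'cy': 202.4446100198813, 'D': array([-0.07266216,  0.        ,  0.        ,  0.        ,  0.        ]), 'origin': array([0.14256985, 0.61322841, 0.37429128]), 'rotation': array([1.62633815e+02, 1.00112190e-01, 6.99066912e+01])}
```

View pics/top0.png

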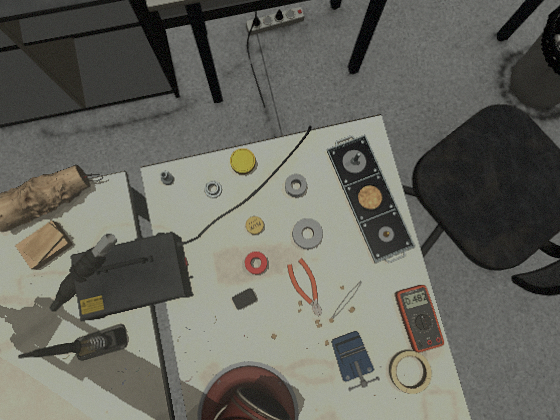

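View pics/side0.png

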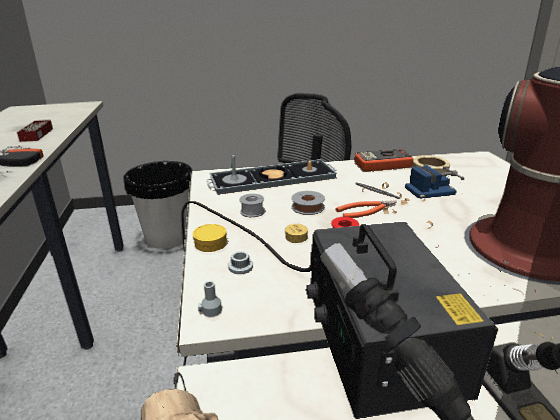

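View pics/wrist0.png

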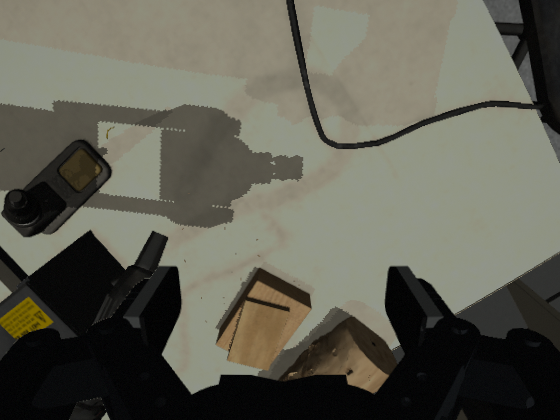

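```bash
cat > h.py <<'E'
import numpy as np, cv2
from scipy.spatial.transform import Rotation as R
from cell import robot
def K(f):
    fl=f["image"].shape[0]/2/np.tan(np.radians(f["fov_y"]/2))
    return np.array([[fl,0,f["cx"]],[0,fl,f["cy"]],[0,0,1]])
def rot(r): return R.from_euler("xyz",r,degrees=True).as_matrix()
def px2w(f,uv,z):
    uv=np.array(uv,float).reshape(-1,1,2)
    n=cv2.undistortPoints(uv,K(f),np.array(f["D"]))[:,0]
    d=np.c_[n,np.ones(len(n))]@rot(f["rotation"]).T
    o=np.array(f["origin"]); return o+d*((z-o[2])/d[:,2])[:,None]
def w2px(f,P):
    M=rot(f["rotation"]); P=np.array(P,float).reshape(-1,3)
    t=-M.T@np.array(f["origin"])
    return cv2.projectPoints(P,cv2.Rodrigues(M.T)[0],t,K(f),np.array(f["D"]))[0][:,0]
def crop(f,x0,y0,x1,y1,s,name):
    im=cv2.resize(f["image"][y0:y1,x0:x1,::-1],None,fx=s,fy=s,interpolation=cv2.INTER_CUBIC)
    cv2.imwrite("pics/"+name,im)
def circ(c,r,z,n=72):
    a=np.linspace(0,2*np.pi,n); return np.c_[c[0]+r*np.cos(a),c[1]+r*np.sin(a),np.full(n,z)]
E
python3 - <<'E'
from h import *
f=robot.grab_frame("top"); import pickle; pickle.dump(f,open("top.pkl","wb"))
crop(f,150,140,290,245,5,"t_a.png"); crop(f,230,130,420,270,4,"t_b.png")
g=robot.grab_frame("side"); pickle.dump(g,open("side.pkl","wb"))
crop(g,180,150,340,250,5,"s_a.png")
crop(g,180,210,340,325,5,"s_b.png")
E
```

```text
(no output)
```

View pics/t_a.png

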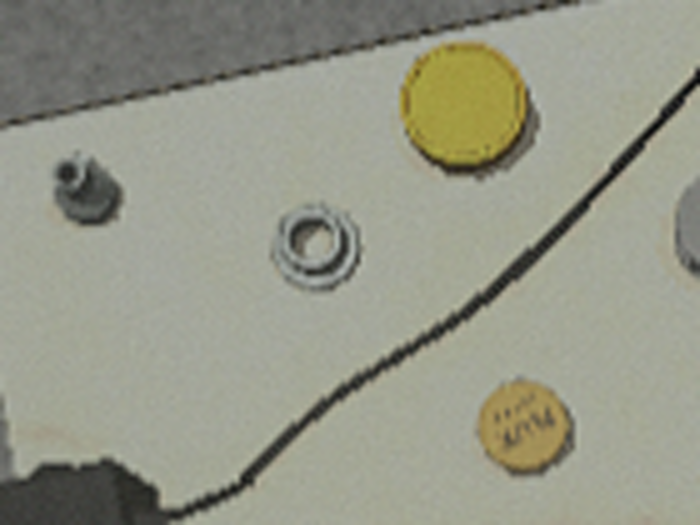

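View pics/t_b.png

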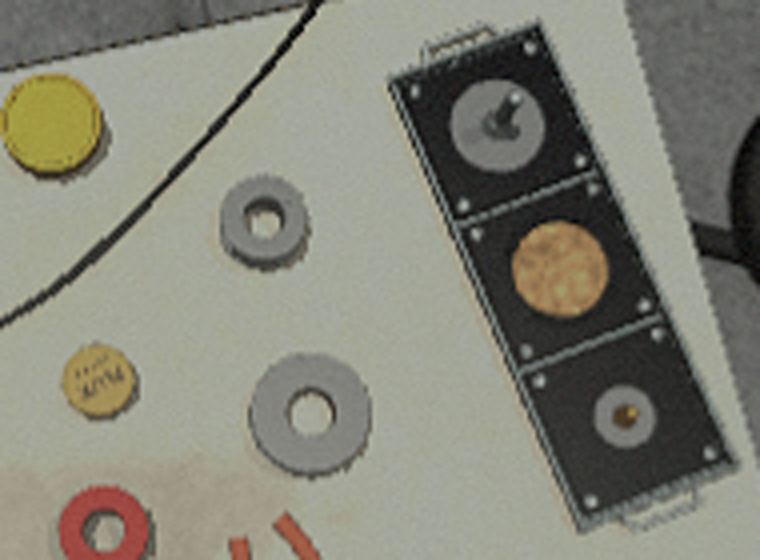

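View pics/s_a.png

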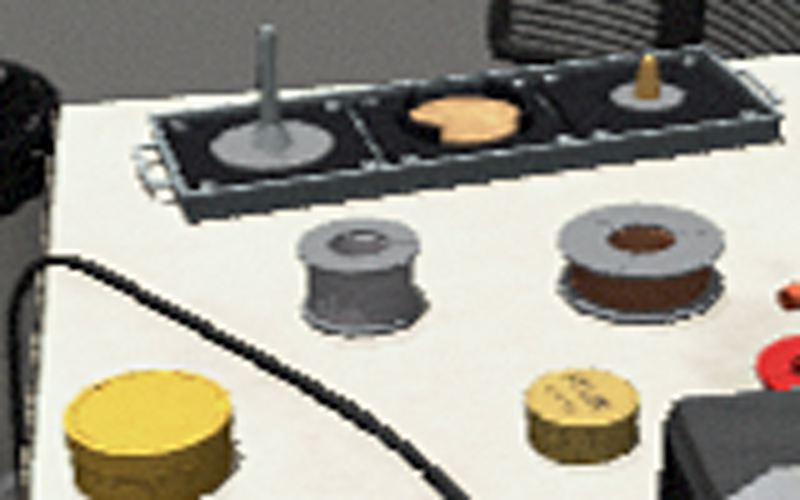

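View pics/s_b.png

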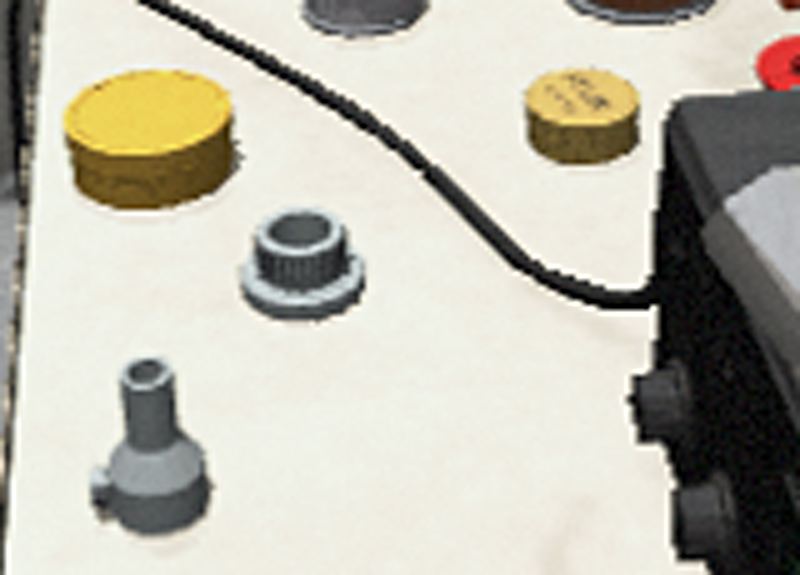

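Run:
```python
from h import *
import pickle
T=pickle.load(open("top.pkl","rb"));S=pickle.load(open("side.pkl","rb"))
D={"reel":(.032,(296.2,185),(251.8,199)),"tin":(.02,(254.2,225.1),(296.2,230.4)),"weight":(.024,(212.8,188),(240.4,255.8)),
"nozzle":(.05,(164.2,174.4),(209.4,284)),"spindle":(.012,(354.5,161.5),(234.4,178.8)),"tip":(.074,(230+516/4,130+97/4),(233.2,155.6)),"cork":(.012,(370.2,197.5),None),"post":(.012,(386.2,234),(309.4,169)),"ptip":(.034,(387,233),(309.8,161))}
for k,(z,a,b) in D.items():
    print(k,px2w(T,a,z)[0,:2].round(4), px2w(S,b,z)[0,:2].round(4) if b else "")
g=[px2w(T,p,.014)[0,:2] for p in [(230+390/4,130+78/4),(230+540/4,130+22/4),(230+738/4,130+462/4),(230+582/4,130+530/4)]]
print(g)
```

```text
reel [ 0.5368 -0.0988] [ 0.5391 -0.0894]
tin [0.4352 0.0014] [0.4372 0.014 ]
weight [0.524 0.107] [0.5256 0.1143]
nozzle [0.5478 0.2223] [0.5482 0.2285]
spindle [ 0.6078 -0.2467] [ 0.6084 -0.2395]
tip [ 0.6081 -0.2465] [ 0.6071 -0.2371]
cork [ 0.5156 -0.2863] 
post [ 0.4246 -0.3253] [ 0.4255 -0.318 ]
ptip [ 0.4242 -0.3218] [ 0.4249 -0.3186]
[array([ 0.63649312, -0.17737205]), array([ 0.67717796, -0.27328281]), array([ 0.39817255, -0.3941015 ]), array([ 0.35349373, -0.29767952])]
```

```bash
cat >> h.py <<'E'
def tool():
    s=robot.state(); M=rot(s["tcp_rot"]); return s,np.array(s["tool_pos"]),M
def go(p,yaw,show=True):
    """tool-frame delta (mm) and rotvec(deg) to reach pos p with tool down, y axis at world yaw"""
    s,t,M=tool(); a=np.radians(yaw)
    X=np.array([0,0,-1.]);Y=np.array([np.cos(a),np.sin(a),0]);G=np.c_[X,Y,np.cross(X,Y)]
    # assumes translating first
    d=M.T@(np.array(p)-t)*1e3; r=R.from_matrix(M.T@G).as_rotvec(degrees=True)
    print("tcp",t.round(4),"yawY",np.degrees(np.arctan2(M[1,1],M[0,1])).round(2),"delta",d.round(1),"rot",r.round(2),"t",round(s["t"],2),"w",round(s["width"],4),"F",np.round(s["ft_force"],1))
E
python3 - <<'E'
from h import *
print(tool()[2].round(3)); go((.5368,-.095,.3),113)
go((.5368,-.095,.3),-67)
E
```

```text
[[-0.     0.345  0.939]
 [-0.001  0.939 -0.345]
 [-1.    -0.001 -0.   ]]
tcp [0.2152 0.5864 0.2307] yawY 69.85 delta [ -68.8 -529.   536.7] rot [-4.315e+01 -3.000e-02  5.000e-02] t 0.25 w 0.0854 F [ 0.1 -0.3 -0.3]
tcp [0.2152 0.5864 0.2307] yawY 69.85 delta [ -68.8 -529.   536.7] rot [1.3685e+02 7.0000e-02 4.0000e-02] t 0.25 w 0.0854 F [ 0.1 -0.3 -0.3]
```

```bash
python3 -m crank '[{"delta_pos":[-25,0,0],"angular":[-8.59,0,0]},{"delta_pos":[-25,0,0],"angular":[-8.59,0,0]},{"delta_pos":[-25,0,0],"angular":[-8.59,0,0]},{"delta_pos":[-25,0,0],"angular":[-8.59,0,0]},{"delta_pos":[-20,0,0],"angular":[-8.59,0,0]},{"delta_pos":[0,-50,0],"angular":[0,0,0]},{"delta_pos":[0,-50,0],"angular":[0,0,0]},{"delta_pos":[0,-50,0],"angular":[0,0,0]},{"delta_pos":[0,-50,0],"angular":[0,0,0]},{"delta_pos":[0,-50,0],"angular":[0,0,0]},{"delta_pos":[0,-50,0],"angular":[0,0,0]}]'
python3 - <<'E'
from h import *
go((.538,-.095,.2),113.2)
E
```

```text
t: 1.35
tool_pos: [0.3318, 0.3083, 0.3513]
tcp_rot: [-4.9, 90.0, 18.0]
ft_force: [0.9, -0.2, 0.2]
width: 0.0855
tcp [0.3318 0.3083 0.3513] yawY 112.83 delta [ 151.3 -451.7   33.4] rot [-0.37  0.04  0.  ] t 1.35 w 0.0855 F [ 0.9 -0.2  0.2]
```

```bash
python3 -m crank '[{"delta_pos":[0,-50,4],"angular":[-0.37,0,0]},{"delta_pos":[0,-50,4],"angular":[0,0,0]},{"delta_pos":[0,-50,4],"angular":[0,0,0]},{"delta_pos":[0,-50,4],"angular":[0,0,0]},{"delta_pos":[0,-50,4],"angular":[0,0,0]},{"delta_pos":[0,-50,4],"angular":[0,0,0]},{"delta_pos":[40,-50,4],"angular":[0,0,0]},{"delta_pos":[40,-50,4],"angular":[0,0,0]},{"delta_pos":[40,-40,0],"angular":[0,0,0]},{"delta_pos":[0,0,0],"angular":[0,0,0]},{"delta_pos":[0,0,0],"angular":[0,0,0]}]'
cat > look.py <<'E'
import sys,pickle
from h import *
n=sys.argv[1]; o=sys.argv[2]
f=robot.grab_frame(n); cv2.imwrite(f"pics/{o}.png",f["image"][:,:,::-1]); pickle.dump(f,open(o+".pkl","wb"))
go((.538,-.095,.2),113.2)
E
python3 look.py wrist w1; python3 look.py top t1
```

```text
t: 2.45
tool_pos: [0.5207, -0.0575, 0.2524]
tcp_rot: [133.7, 89.8, 156.8]
ft_force: [0.5, 0.1, 0.2]
width: 0.0853
tcp [ 0.5214 -0.057   0.2542] yawY 113.16 delta [ 54.2 -41.5   0.3] rot [-0.04  0.04 -0.  ] t 2.5 w 0.0855 F [ 1.5  0.2 -0.2]
tcp [ 0.5217 -0.0567  0.2553] yawY 113.21 delta [ 55.4 -41.5  -0.3] rot [0.01 0.12 0.07] t 2.55 w 0.0854 F [ 0.6 -0.1  0.3]
```

View pics/w1.png

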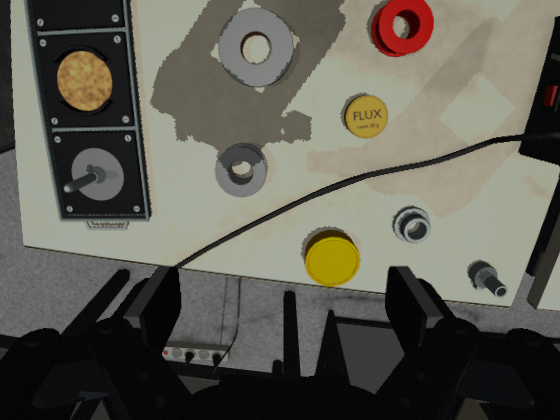

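View pics/t1.png

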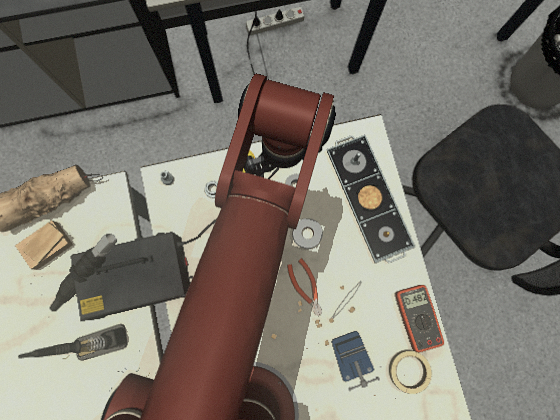

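Run:
```python
from h import *
import pickle
f=pickle.load(open("w1.pkl","rb"))
crop(f,20,30,160,230,4,"w1a.png"); crop(f,200,80,400,210,4,"w1b.png"); crop(f,380,190,520,300,5,"w1c.png")
```

```text
(no output)
```

View pics/w1a.png

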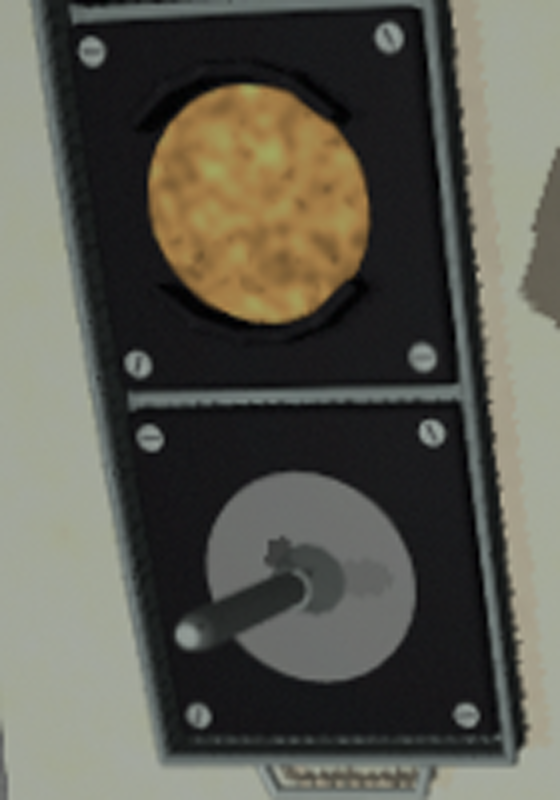

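View pics/w1b.png

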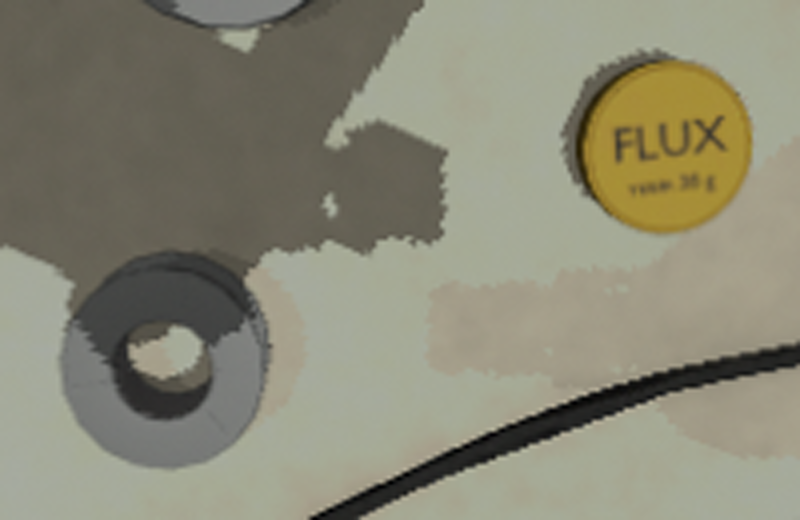

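View pics/w1c.png

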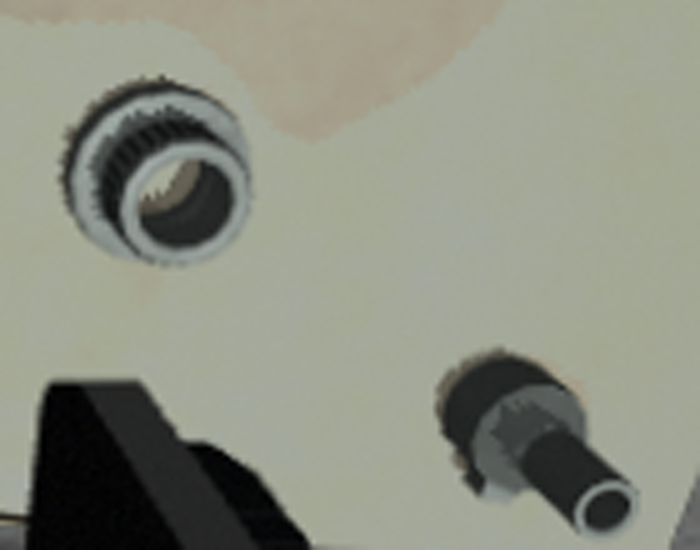

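Run:
```python
from h import *
import pickle
f=pickle.load(open("w1.pkl","rb"))
for k,z,p in [("reel",.032,(240.5,170.7)),("tin",.02,(366.8,116.8)),("weight",.024,(417,230.4)),("nozzle",.05,(501.2,291.4)),("spindle",.012,(97.8,174.3)),("tip",.074,(67.3,188.8)),("cork",.012,(84.8,81))]:
    print(k,px2w(f,p,z)[0].round(4))
print(f["origin"],f["rotation"])
```

```text
reel [ 0.5392 -0.096   0.032 ]
tin [0.4375 0.0033 0.02  ]
weight [0.5269 0.1123 0.024 ]
nozzle [0.5486 0.2282 0.05  ]
spindle [ 0.6105 -0.2433  0.012 ]
tip [ 0.6104 -0.2428  0.074 ]
cork [ 0.5182 -0.283   0.012 ]
[ 0.44984004 -0.08728557  0.39667845] [ 1.62720692e+02 -1.48715411e-01  1.13141949e+02]
```

Run:
```python
from h import *
go((.539,-.096,.0),113.2)
```

```text
tcp [ 0.5217 -0.0567  0.2553] yawY 113.21 delta [ 2.554e+02 -4.260e+01 -2.000e-01] rot [0.01 0.12 0.07] t 2.55 w 0.0854 F [ 0.6 -0.1  0.3]
```

```bash
python3 -m crank '[{"delta_pos":[30,-43,0],"angular":[0,0,0]},{"delta_pos":[45,0,0],"angular":[0,0,0]},{"delta_pos":[45,0,0],"angular":[0,0,0]},{"delta_pos":[45,0,0],"angular":[0,0,0]},{"delta_pos":[20,0,0],"angular":[0,0,0]},{"delta_pos":[0,0,0],"angular":[0,0,0]},{"delta_pos":[0,0,0],"angular":[0,0,0]}]'
python3 look.py wrist w2;python3 - <<'E'
from h import *
go((.539,-.096,.0),113.2)
E
```

```text
t: 3.25
tool_pos: [0.5389, -0.0945, 0.0723]
tcp_rot: [-39.7, 89.8, -16.5]
ft_force: [-0.3, -0.4, 0.9]
width: 0.0855
tcp [ 0.5395 -0.0949  0.0732] yawY 113.23 delta [-1.268e+02  1.000e-01 -1.000e+00] rot [0.03 0.23 0.2 ] t 3.3 w 0.0855 F [0.6 0.8 0.1]
tcp [ 0.5395 -0.0949  0.0732] yawY 113.23 delta [73.2 -0.5 -1.2] rot [0.03 0.23 0.2 ] t 3.3 w 0.0855 F [0.6 0.8 0.1]
```

View pics/w2.png

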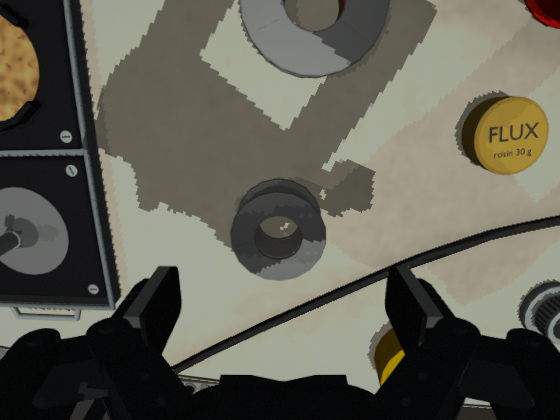

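Run:
```python
from h import *
import pickle
f=pickle.load(open("w2.pkl","rb"))
p=px2w(f,(278.5,234),.032)[0];print(p)
s,t,M=tool()
for q in [(270,318),(330,292),(387,272),(440,250)]:
    c=px2w(f,q,0)[0]; d=M.T@(c-np.r_[p[:2],0]); print(q,c.round(4),(d*1e3).round(1))
print(w2px(f,[p]))
```

```text
[ 0.53869742 -0.09626614  0.032     ]
(270, 318) [ 0.6132 -0.0716  0.    ] [ 0.3 -6.7 78.2]
(330, 292) [ 0.577  -0.0415  0.    ] [ 0.1 35.2 56.8]
(387, 272) [ 0.5477 -0.0124  0.    ] [-0.1 73.6 41.4]
(440, 250) [0.519  0.0131 0.    ] [ -0.3 108.2  25.1]
[[278.5 234. ]]
```

```bash
python3 -m crank '[{"delta_pos":[30,-0.5,-1],"angular":[0,0,0]},{"delta_pos":[30,0,0],"angular":[0,0,0]},{"delta_pos":[11,0,0],"angular":[0,0,0]},{"delta_pos":[0,0,0],"angular":[0,0,0]},{"delta_pos":[0,0,0],"angular":[0,0,0]}]'
python3 -m crank '[{"delta_pos":[0,0,0],"angular":[0,0,0]},{"delta_pos":[0,0,0],"angular":[0,0,0]},{"delta_pos":[0,0,0],"angular":[0,0,0]},{"delta_pos":[0,0,0],"angular":[0,0,0]},{"delta_pos":[0,0,0],"angular":[0,0,0]},{"delta_pos":[0,0,0],"angular":[0,0,0]}]' 0.45
python3 look.py wrist w3
```

```text
t: 3.8
tool_pos: [0.5383, -0.0962, 0.0011]
tcp_rot: [-40.7, 89.8, -17.5]
ft_force: [0.6, -0.4, -0.1]
width: 0.085
t: 4.4
tool_pos: [0.5381, -0.0965, 0.0015]
tcp_rot: [-53.1, 89.8, -29.9]
ft_force: [-2.4, 0.3, 9.0]
width: 0.0505
tcp [ 0.5381 -0.0965  0.0015] yawY 113.19 delta [-198.5    0.9    0.8] rot [-0.01  0.1   0.13] t 4.45 w 0.0506 F [-2.6  0.2  8.4]
```

View pics/w3.png

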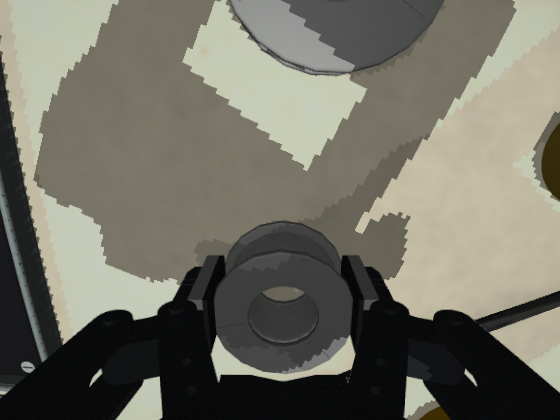

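```bash
python3 -m crank '[{"delta_pos":[-10,0,0],"angular":[0,0,0]},{"delta_pos":[-20,0,0],"angular":[0,0,0]},{"delta_pos":[-30,0,0],"angular":[0,0,0]},{"delta_pos":[-30,0,0],"angular":[0,0,0]},{"delta_pos":[-20,0,0],"angular":[0,0,0]},{"delta_pos":[0,0,0],"angular":[0,0,0]},{"delta_pos":[0,0,0],"angular":[0,0,0]}]' 0.3
python3 look.py wrist w4
python3 - <<'E'
from h import *
go((.6105,-.243,.11),113.2)
E
```

```text
t: 5.15
tool_pos: [0.5362, -0.0956, 0.1086]
tcp_rot: [131.0, 90.0, 154.2]
ft_force: [-1.0, 0.1, -3.3]
width: 0.0502
tcp [ 0.5355 -0.0954  0.1075] yawY 113.16 delta [-92.6  -0.4   2.3] rot [-0.04 -0.11 -0.1 ] t 5.2 w 0.0505 F [-0.1 -0.4 -1.8]
tcp [ 0.5355 -0.0954  0.1075] yawY 113.16 delta [  -2.9 -165.2   10.9] rot [-0.04 -0.11 -0.1 ] t 5.2 w 0.0505 F [-0.1 -0.4 -1.8]
```

View pics/w4.png

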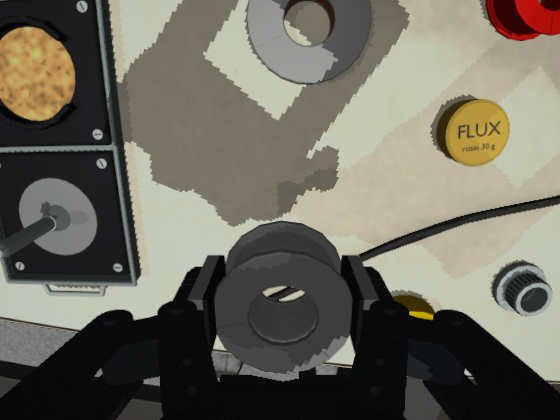

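Run:
```python
from h import *
import pickle
f=pickle.load(open("w4.pkl","rb"))
s,t,M=tool()
for z in (.136,.1385): print(1e3*M.T@(px2w(f,(283.5,311),z)[0]-t))
print(px2w(f,(58,216),.012))
```

```text
[-28.55499715   0.65833519   3.43183436]
[-31.05173772   0.65295316   1.71512481]
[[ 0.6092878  -0.24369908  0.012     ]]
```

```bash
python3 -m crank '[{"delta_pos":[0,-20,2],"angular":[0,0,0]},{"delta_pos":[-4,-35,3],"angular":[0,0,0]},{"delta_pos":[0,-40,3],"angular":[0,0,0]},{"delta_pos":[0,-40,3],"angular":[0,0,0]},{"delta_pos":[0,-20,0],"angular":[0,0,0]},{"delta_pos":[0,-10,0],"angular":[0,0,0]},{"delta_pos":[0,0,0],"angular":[0,0,0]},{"delta_pos":[0,0,0],"angular":[0,0,0]},{"delta_pos":[0,0,0],"angular":[0,0,0]}]'
python3 look.py wrist w5; python3 look.py side s5
python3 - <<'E'
from h import *
go((.6105,-.243,.11),113.2)
E
```

```text
t: 6.1
tool_pos: [0.611, -0.2418, 0.1123]
tcp_rot: [119.0, 89.9, 142.3]
ft_force: [-0.5, 0.4, -2.8]
width: 0.0504
tcp [ 0.6112 -0.2419  0.1127] yawY 113.23 delta [-87.2 163.9  -9.3] rot [ 0.03 -0.02 -0.05] t 6.15 w 0.0503 F [ 0.5  0.6 -3.2]
tcp [ 0.6113 -0.242   0.1129] yawY 113.23 delta [-87.  164.1  -9.4] rot [ 0.03 -0.01 -0.03] t 6.2 w 0.0503 F [-0.3  0.5 -2.6]
tcp [ 0.6113 -0.242   0.1129] yawY 113.23 delta [ 2.9 -0.6 -1.1] rot [ 0.03 -0.01 -0.03] t 6.2 w 0.0503 F [-0.3  0.5 -2.6]
```

View pics/w5.png

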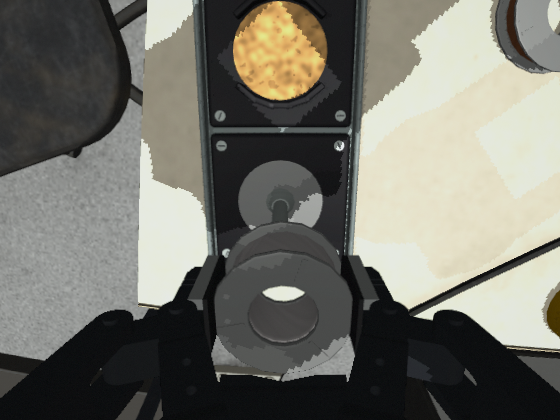

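View pics/s5.png

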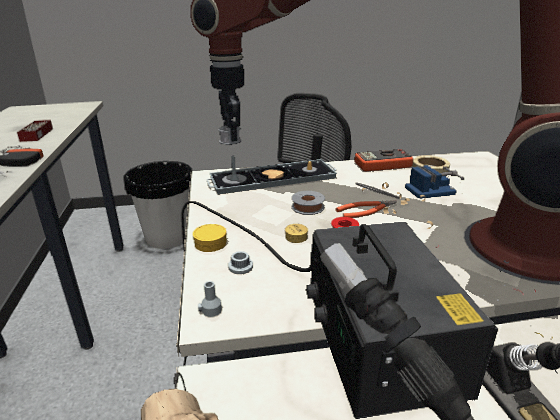

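Run:
```python
from h import *
import pickle
f=pickle.load(open("w5.pkl","rb"))
s,t,M=tool()
c=px2w(f,(280.5,200.5),.012)[0]; print(c, 1e3*M.T@(c-t))
# reel top using width of flange for scale
for z in (.141,.143): print(1e3*M.T@(px2w(f,(283.5,311),z)[0]-t))
print(w2px(f,[[c[0],c[1],.074]]))
S=pickle.load(open("s5.pkl","rb")); crop(S,200,110,270,200,6,"s5c.png")
```

```text
[ 0.60929132 -0.24309083  0.012     ] [100.89145505  -0.22143245  -2.25078833]
[-28.10876934   1.49231933   1.77121995]
[-30.10844396   1.48317967   0.40302456]
[[280.03483287 233.49326571]]
```

View pics/s5c.png

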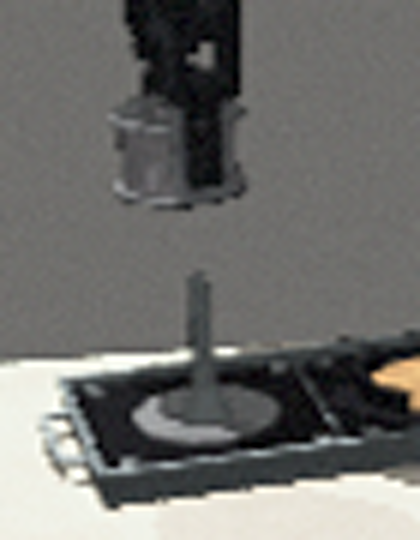

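```bash
python3 -m crank '[{"delta_pos":[15,-1.5,-3.5],"angular":[0,0,0]},{"delta_pos":[20,0,0],"angular":[0,0,0]},{"delta_pos":[15,0,0],"angular":[0,0,0]},{"delta_pos":[0,0,0],"angular":[0,0,0]},{"delta_pos":[0,0,0],"angular":[0,0,0]}]'
python3 look.py side s6; python3 look.py wrist w6
python3 - <<'E'
from h import *
import pickle
S=pickle.load(open("s6.pkl","rb")); crop(S,200,110,270,200,6,"s6c.png")
E
```

```text
t: 6.7
tool_pos: [0.6086, -0.2457, 0.0622]
tcp_rot: [129.6, 89.9, 152.8]
ft_force: [-0.6, 0.5, -2.7]
width: 0.05
tcp [ 0.6093 -0.2461  0.0633] yawY 113.17 delta [-136.7  166.9   -6.1] rot [-0.03  0.02  0.03] t 6.75 w 0.0503 F [ 0.1  0.7 -2.3]
tcp [ 0.6097 -0.2463  0.064 ] yawY 113.17 delta [-136.3  167.1   -6.3] rot [-0.03  0.06  0.08] t 6.8 w 0.0503 F [ 0.6 -1.  -1.3]
```

View pics/s6c.png

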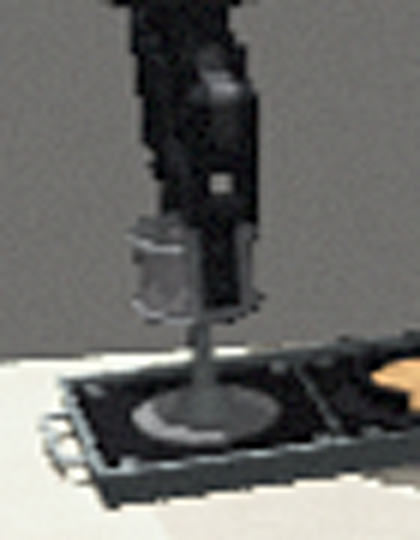

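View pics/w6.png

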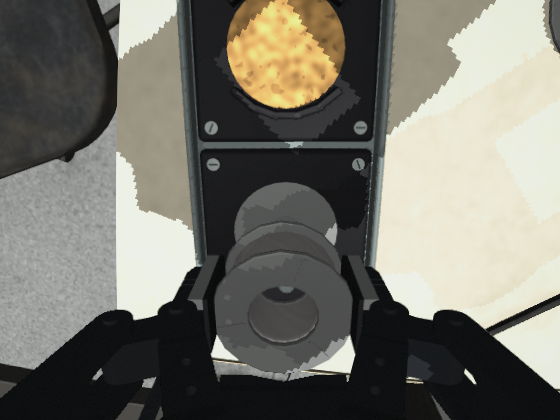

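```bash
python3 -m crank '[{"delta_pos":[15,0,-0.5],"angular":[0,0,0]},{"delta_pos":[15,0,0],"angular":[0,0,0]},{"delta_pos":[10,0,0],"angular":[0,0,0]},{"delta_pos":[5,0,0],"angular":[0,0,0]},{"delta_pos":[0,0,0],"angular":[0,0,0]},{"delta_pos":[0,0,0],"angular":[0,0,0]}]'
python3 look.py side s7; python3 look.py wrist w7
python3 - <<'E'
from h import *
import pickle
S=pickle.load(open("s7.pkl","rb")); crop(S,200,110,270,200,6,"s7c.png")
E
```

```text
t: 7.4
tool_pos: [0.6087, -0.2462, 0.018]
tcp_rot: [-47.8, 90.0, -24.6]
ft_force: [-0.4, 0.1, -1.9]
width: 0.0505
tcp [ 0.609  -0.2463  0.0185] yawY 113.17 delta [-181.6  166.9   -5.7] rot [-0.03  0.04  0.04] t 7.45 w 0.05 F [ 0.1 -0.8 -1.7]
tcp [ 0.6092 -0.2464  0.0188] yawY 113.17 delta [-181.4  167.    -5.7] rot [-0.03  0.05  0.06] t 7.5 w 0.0502 F [-0.  -0.2 -2.8]
```

View pics/s7c.png

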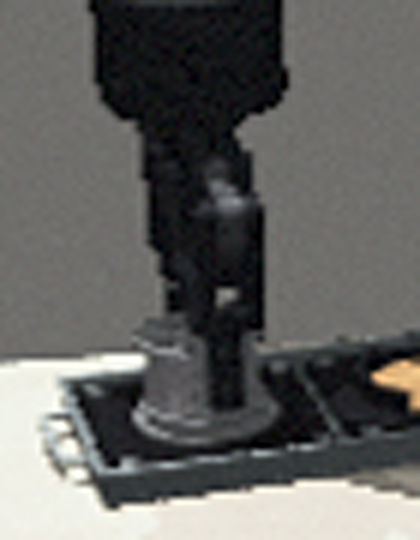

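View pics/w7.png

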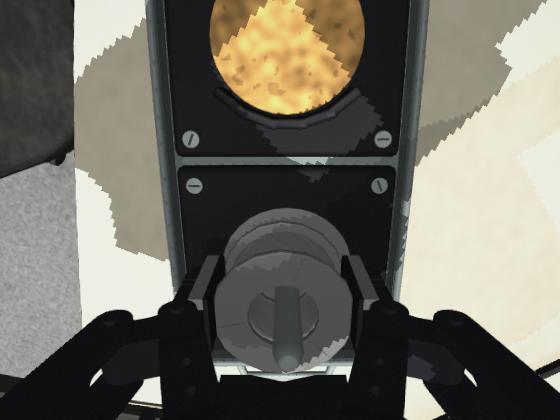

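```bash
python3 -m crank '[{"delta_pos":[4,0,0],"angular":[0,0,0]},{"delta_pos":[1,0,0],"angular":[0,0,0]},{"delta_pos":[0,0,0],"angular":[0,0,0]}]'
python3 -m crank '[{"delta_pos":[0,0,0],"angular":[0,0,0]},{"delta_pos":[0,0,0],"angular":[0,0,0]},{"delta_pos":[0,0,0],"angular":[0,0,0]},{"delta_pos":[0,0,0],"angular":[0,0,0]}]' 0.8
```

```text
t: 7.8
tool_pos: [0.6089, -0.2463, 0.0137]
tcp_rot: [-54.5, 89.9, -31.4]
ft_force: [-1.6, 1.2, 1.1]
width: 0.0505
t: 8.2
tool_pos: [0.6087, -0.2462, 0.0131]
tcp_rot: [-54.0, 90.0, -30.8]
ft_force: [0.8, 0.6, -0.3]
width: 0.0683
```

```bash
python3 -m crank '[{"delta_pos":[-20,0,0],"angular":[0,0,0]},{"delta_pos":[-45,0,0],"angular":[0,0,0]},{"delta_pos":[-45,0,0],"angular":[0,0,0]},{"delta_pos":[-20,30,5],"angular":[0,0,0]},{"delta_pos":[0,45,9],"angular":[0,0,0]},{"delta_pos":[0,50,9],"angular":[0,0,0]},{"delta_pos":[0,50,9],"angular":[0,0,0]},{"delta_pos":[0,50,9],"angular":[0,0,0]},{"delta_pos":[0,50,9],"angular":[0,0,0]},{"delta_pos":[0,45,8],"angular":[0,0,0]},{"delta_pos":[0,30,8],"angular":[0,0,0]},{"delta_pos":[0,11,0],"angular":[0,0,0]}]' 0.8
python3 -m crank '[{"delta_pos":[0,0,0],"angular":[0,0,0]},{"delta_pos":[0,0,0],"angular":[0,0,0]}]'
python3 look.py wrist w8; python3 look.py side s8
```

```text
t: 9.4
tool_pos: [0.5273, 0.1112, 0.1432]
tcp_rot: [29.3, 90.0, 52.6]
ft_force: [-0.1, -0.8, -0.3]
width: 0.0684
t: 9.6
tool_pos: [0.5282, 0.1077, 0.143]
tcp_rot: [-89.7, 90.0, -66.6]
ft_force: [-0.2, 0.2, -1.4]
width: 0.0686
tcp [0.5283 0.1074 0.143 ] yawY 113.09 delta [ -56.9 -190.   -70.5] rot [-0.11 -0.    0.03] t 9.65 w 0.068 F [ 0.3 -0.7  0.2]
tcp [0.5284 0.1073 0.143 ] yawY 113.06 delta [ -56.9 -189.9  -70.4] rot [-0.14 -0.    0.03] t 9.7 w 0.0681 F [-0.4 -0.1  0.7]
```

View pics/w8.png

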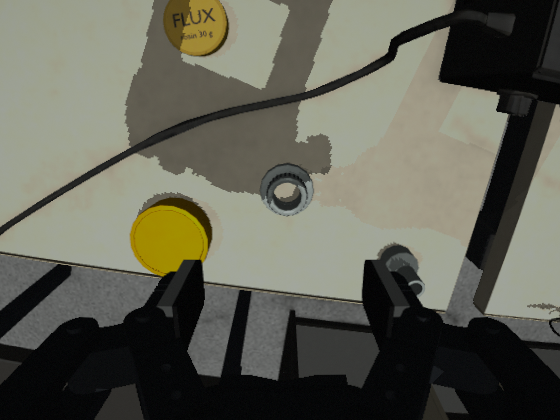

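View pics/s8.png

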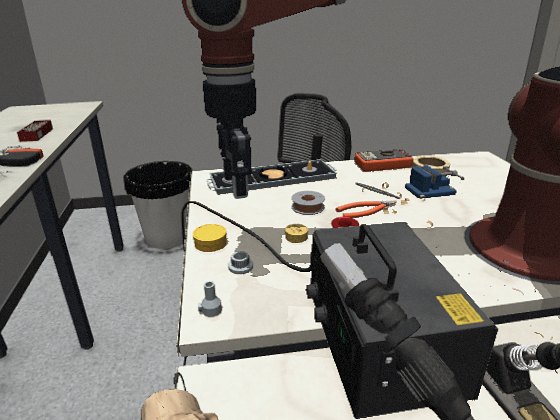

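Run:
```python
from h import *
import pickle
f=pickle.load(open("w8.pkl","rb")); crop(f,240,140,340,240,6,"w8c.png")
f=pickle.load(open("s8.pkl","rb")); crop(f,200,150,270,210,8,"s8c.png")
```

```text
(no output)
```

View pics/w8c.png

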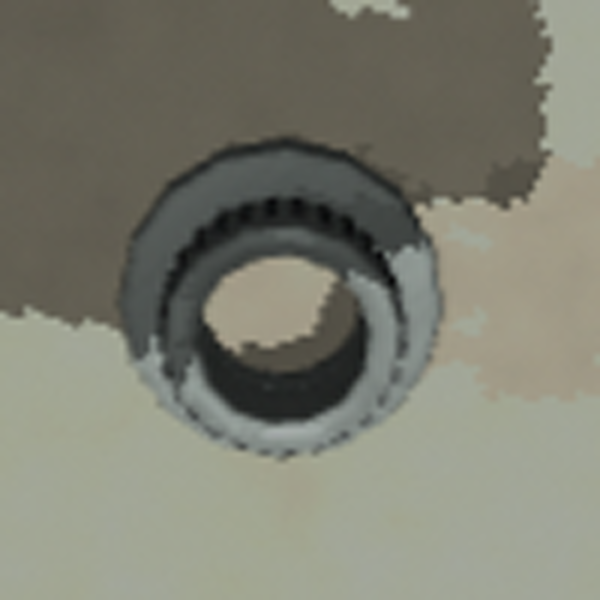

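Run:
```python
from h import *
import pickle
f=pickle.load(open("w8.pkl","rb"))
c=px2w(f,(286.7,196),.024)[0];print(c); go((c[0],c[1],.008),113.2)
```

```text
[0.52678355 0.11135767 0.024     ]
tcp [0.5284 0.1073 0.143 ] yawY 113.06 delta [1.35e+02 4.40e+00 1.00e-01] rot [-0.14 -0.    0.03] t 9.7 w 0.0681 F [-0.4 -0.1  0.7]
```

```bash
python3 -m crank '[{"delta_pos":[40,4.4,0.5],"angular":[0,0,0]},{"delta_pos":[45,0,0],"angular":[0,0,0]},{"delta_pos":[35,0,0],"angular":[0,0,0]},{"delta_pos":[14,0,0],"angular":[0,0,0]},{"delta_pos":[0,0,0],"angular":[0,0,0]},{"delta_pos":[0,0,0],"angular":[0,0,0]}]' 0.65
python3 -m crank '[{"delta_pos":[0,0,0],"angular":[0,0,0]},{"delta_pos":[0,0,0],"angular":[0,0,0]},{"delta_pos":[0,0,0],"angular":[0,0,0]},{"delta_pos":[0,0,0],"angular":[0,0,0]}]' 0.15
python3 look.py wrist w9
```

```text
t: 10.3
tool_pos: [0.5281, 0.1124, 0.0105]
tcp_rot: [-20.6, 89.9, 2.5]
ft_force: [0.5, -1.0, 1.2]
width: 0.0554
t: 10.7
tool_pos: [0.529, 0.1129, 0.0118]
tcp_rot: [-24.7, 89.7, -1.5]
ft_force: [-0.1, -0.8, 6.0]
width: 0.0278
tcp [0.529  0.1129 0.0118] yawY 113.18 delta [-188.1 -195.   -72.7] rot [-0.02  0.25  0.12] t 10.75 w 0.0276 F [-0.5 -0.9  6.5]
```

View pics/w9.png

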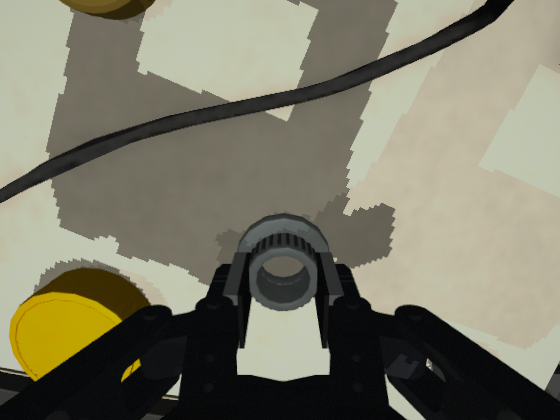

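```bash
python3 -m crank '[{"delta_pos":[-15,0,0],"angular":[0,0,0]},{"delta_pos":[-35,0,0],"angular":[0,0,0]},{"delta_pos":[-40,0,0],"angular":[0,0,0]},{"delta_pos":[-30,0,0],"angular":[0,0,0]},{"delta_pos":[0,-30,-7],"angular":[0,0,0]},{"delta_pos":[0,-40,-9],"angular":[0,0,0]},{"delta_pos":[0,-45,-9],"angular":[0,0,0]},{"delta_pos":[0,-45,-9],"angular":[0,0,0]},{"delta_pos":[0,-45,-9],"angular":[0,0,0]},{"delta_pos":[0,-45,-9],"angular":[0,0,0]},{"delta_pos":[0,-40,-9],"angular":[0,0,0]},{"delta_pos":[0,-30,-7],"angular":[0,0,0]}]'
python3 -m crank '[{"delta_pos":[0,0,0],"angular":[0,0,0]},{"delta_pos":[0,0,0],"angular":[0,0,0]},{"delta_pos":[0,0,0],"angular":[0,0,0]}]'
python3 look.py wrist w10
```

```text
t: 11.95
tool_pos: [0.5901, -0.2105, 0.13]
tcp_rot: [-58.6, 90.0, -35.5]
ft_force: [0.6, 0.1, -2.0]
width: 0.0278
t: 12.25
tool_pos: [0.5897, -0.207, 0.1292]
tcp_rot: [93.7, 90.0, 117.0]
ft_force: [0.2, -0.1, -1.8]
width: 0.028
tcp [ 0.5898 -0.2068  0.1291] yawY 113.24 delta [-70.8 123.2  -3.5] rot [ 0.04 -0.01 -0.03] t 12.3 w 0.0281 F [ 0.3  0.3 -1.6]
```

View pics/w10.png

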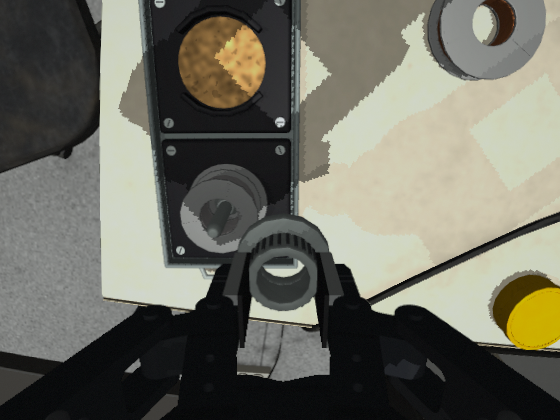

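Run:
```python
from h import *
import pickle
f=pickle.load(open("w10.pkl","rb"));crop(f,170,150,340,320,4,"w10c.png")
f=pickle.load(open("w10.pkl","rb"))
s,t,M=tool()
for z in (.139,.1413): print(1e3*M.T@(px2w(f,(283.5,279),z)[0]-t))
```

```text
[-9.90854823  0.99487935 -1.17301845]
[-12.20840715   0.98724798  -2.47611456]
```

View pics/w10c.png

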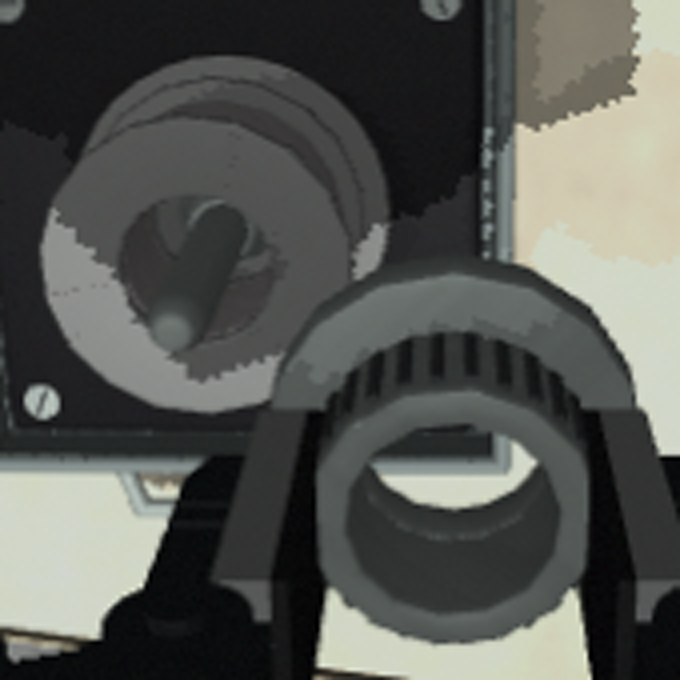

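Run:
```python
from h import *
import pickle
f=pickle.load(open("w10.pkl","rb"))
s,t,M=tool()
for n,p,z in [("tip",(213.2,232.3),.074),("reeltop",(219.2,216.2),.044)]:
  c=px2w(f,p,z)[0]; print(n,c.round(4),(1e3*M.T@(c-t)).round(1))
```

```text
tip [ 0.6097 -0.243   0.074 ] [ 55.1 -41.2   4. ]
reeltop [ 0.6107 -0.2442  0.044 ] [ 85.1 -42.6   4.4]
```

```bash
python3 -m crank '[{"delta_pos":[0,-25,4],"angular":[0,0,0]},{"delta_pos":[0,-17.5,2],"angular":[0,0,0]},{"delta_pos":[0,0,0],"angular":[0,0,0]},{"delta_pos":[15,0,0],"angular":[0,0,0]},{"delta_pos":[15,0,0],"angular":[0,0,0]},{"delta_pos":[0,0,0],"angular":[0,0,0]},{"delta_pos":[0,0,0],"angular":[0,0,0]},{"delta_pos":[0,0,0],"angular":[0,0,0]}]'
python3 look.py wrist w11;python3 look.py side s11
python3 - <<'E'
from h import *
import pickle
S=pickle.load(open("s11.pkl","rb")); crop(S,200,110,270,200,6,"s11c.png")
S=pickle.load(open("w11.pkl","rb")); crop(S,200,170,360,330,4,"w11c.png")
E
```

```text
t: 13.1
tool_pos: [0.6123, -0.2446, 0.0991]
tcp_rot: [-45.9, 90.0, -22.7]
ft_force: [0.1, -0.1, -0.7]
width: 0.0278
tcp [ 0.6126 -0.2448  0.0996] yawY 113.17 delta [-100.6  167.    -9.5] rot [-0.03  0.04  0.04] t 13.15 w 0.0279 F [ 0.8  0.  -1.8]
tcp [ 0.6127 -0.2449  0.0998] yawY 113.17 delta [-100.4  167.1   -9.6] rot [-0.03  0.05  0.06] t 13.2 w 0.0279 F [ 0.3 -0.4 -1.5]
```

View pics/s11c.png

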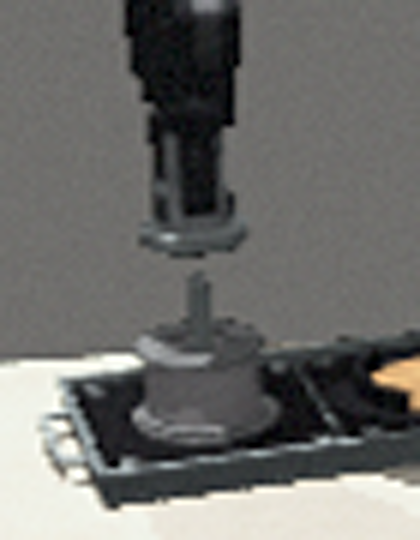

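View pics/w11c.png

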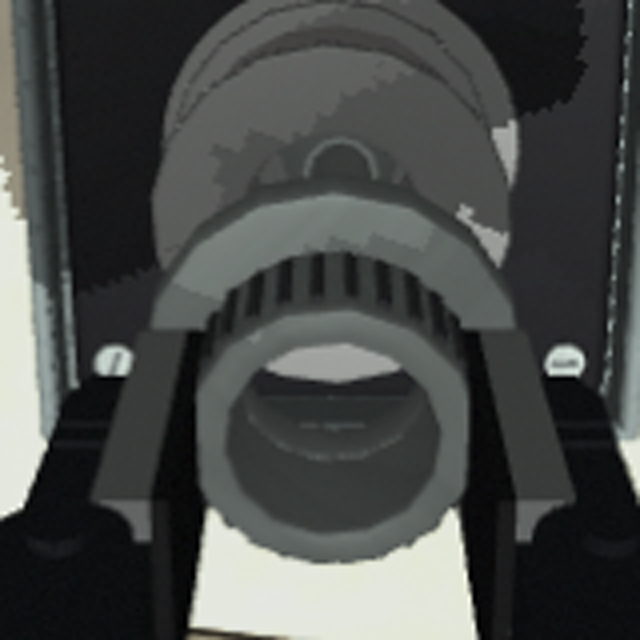

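```bash
python3 -m crank '[{"delta_pos":[8,0,0],"angular":[0,0,0]},{"delta_pos":[8,0,0],"angular":[0,0,0]},{"delta_pos":[6,0,0],"angular":[0,0,0]},{"delta_pos":[0,0,0],"angular":[0,0,0]},{"delta_pos":[0,0,0],"angular":[0,0,0]}]'
python3 look.py wrist w12
python3 - <<'E'
from h import *
import pickle
S=pickle.load(open("w12.pkl","rb")); crop(S,200,170,360,330,4,"w12c.png")
E
```

```text
t: 13.7
tool_pos: [0.612, -0.2447, 0.0764]
tcp_rot: [128.0, 89.9, 151.1]
ft_force: [0.1, -0.7, -1.5]
width: 0.0277
tcp [ 0.6123 -0.2449  0.077 ] yawY 113.16 delta [-123.   167.    -9.4] rot [-0.04 -0.   -0.  ] t 13.75 w 0.0282 F [-0.  -0.3 -1.9]
```

View pics/w12c.png

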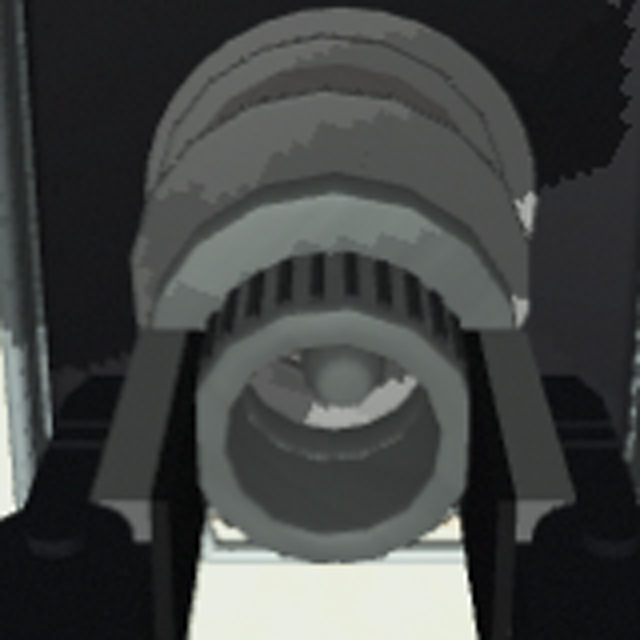

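```bash
python3 -m crank '[{"delta_pos":[7,0,0],"angular":[0,0,0]},{"delta_pos":[7,0,0],"angular":[0,0,0]},{"delta_pos":[4,0,0],"angular":[0,0,0]},{"delta_pos":[0,0,0],"angular":[0,0,0]},{"delta_pos":[2,0,0],"angular":[0,0,0]},{"delta_pos":[0,0,0],"angular":[0,0,0]}]'
python3 look.py wrist w13;python3 look.py side s13
python3 - <<'E'
from h import *
import pickle
S=pickle.load(open("s13.pkl","rb")); crop(S,200,110,270,200,6,"s13c.png")
S=pickle.load(open("w13.pkl","rb")); crop(S,200,170,360,330,4,"w13c.png")
E
```

```text
t: 14.35
tool_pos: [0.6123, -0.2449, 0.0569]
tcp_rot: [144.2, 90.0, 167.4]
ft_force: [0.0, 0.6, -1.6]
width: 0.0279
tcp [ 0.6124 -0.2449  0.0571] yawY 113.16 delta [-142.9  167.    -9.4] rot [-0.04  0.    0.01] t 14.4 w 0.0278 F [-0.3 -0.8 -1.6]
tcp [ 0.6124 -0.2449  0.0572] yawY 113.17 delta [-142.8  167.    -9.4] rot [-0.03  0.01  0.02] t 14.45 w 0.0279 F [ 0.1  0.4 -1.6]
```

View pics/w13c.png

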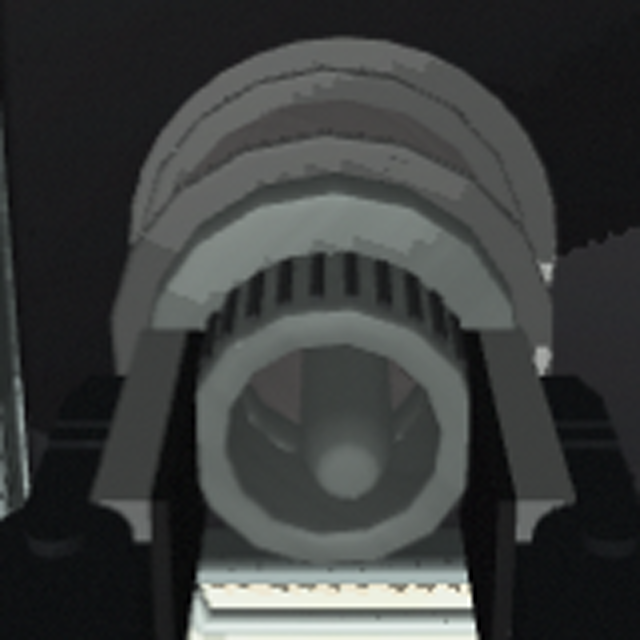

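View pics/s13c.png

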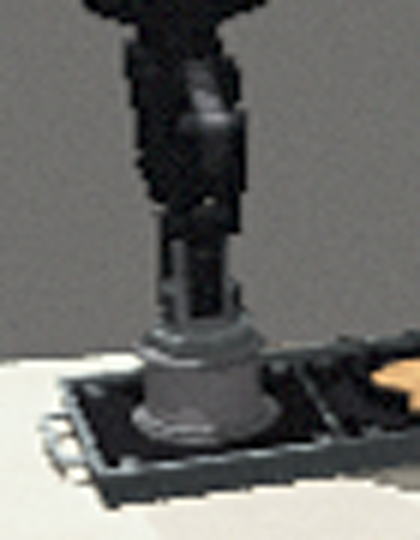

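Weight about 1–2 mm above the reel; ease down until contact.

```bash
python3 -m crank '[{"delta_pos":[1.5,0,0],"angular":[0,0,0]},{"delta_pos":[0,0,0],"angular":[0,0,0]}]'
python3 -m crank '[{"delta_pos":[1,0,0],"angular":[0,0,0]},{"delta_pos":[0,0,0],"angular":[0,0,0]}]'
```

```text
t: 14.65
tool_pos: [0.6126, -0.245, 0.0559]
tcp_rot: [-52.2, 90.0, -29.1]
ft_force: [0.3, -0.4, -0.6]
width: 0.0277
t: 14.85
tool_pos: [0.6126, -0.2451, 0.0558]
tcp_rot: [-65.0, 90.0, -41.8]
ft_force: [-3.3, 0.9, 4.1]
width: 0.0277
```

```bash
python3 -m crank '[{"delta_pos":[0,0,0],"angular":[0,0,0]},{"delta_pos":[0,0,0],"angular":[0,0,0]},{"delta_pos":[0,0,0],"angular":[0,0,0]},{"delta_pos":[-5,0,0],"angular":[0,0,0]},{"delta_pos":[-15,0,0],"angular":[0,0,0]},{"delta_pos":[-35,0,0],"angular":[0,0,0]},{"delta_pos":[-40,0,0],"angular":[0,0,0]},{"delta_pos":[0,0,0],"angular":[0,0,0]}]' 0.6
python3 look.py wrist w14;python3 look.py side s14
python3 - <<'E'
from h import *
import pickle
S=pickle.load(open("s14.pkl","rb")); crop(S,200,110,270,200,6,"s14c.png")
go((.4375,.0033,.15),113.2)
E
```

```text
t: 15.65
tool_pos: [0.6165, -0.247, 0.1592]
tcp_rot: [-51.3, 89.2, -28.1]
ft_force: [1.3, 0.6, 1.0]
width: 0.0512
tcp [ 0.6151 -0.2463  0.1559] yawY 113.16 delta [-45.5 169.1 -11. ] rot [-0.03  0.36  0.45] t 15.7 w 0.0512 F [ 0.  -0.7 -0. ]
tcp [ 0.6135 -0.2455  0.1528] yawY 113.16 delta [-47.9 167.9 -10.1] rot [-0.04  0.18  0.22] t 15.75 w 0.0513 F [-0.8 -0.3 -0.7]
tcp [ 0.6135 -0.2455  0.1528] yawY 113.16 delta [  1.4 298.  -64. ] rot [-0.04  0.18  0.22] t 15.75 w 0.0513 F [-0.8 -0.3 -0.7]
```

View pics/w14.png

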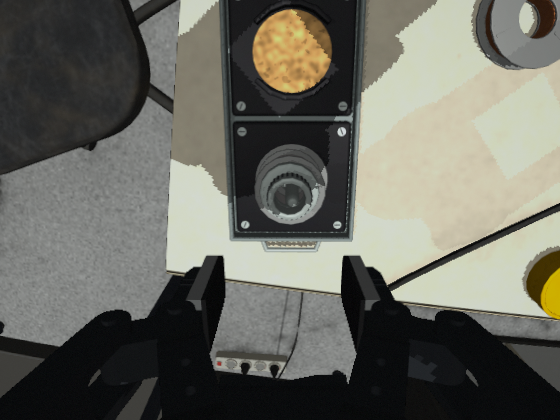

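View pics/s14c.png

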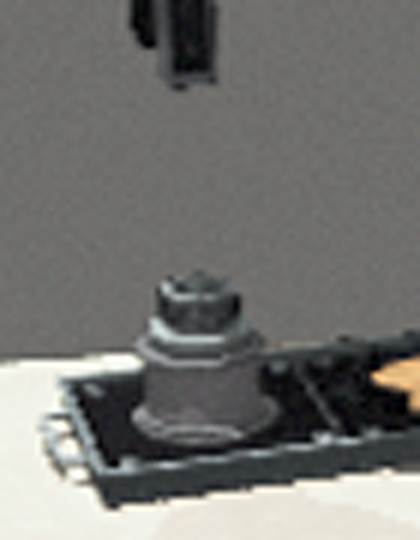

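```bash
python3 -m crank '[{"delta_pos":[0,30,-6],"angular":[0,0,0]},{"delta_pos":[0,45,-10],"angular":[0,0,0]},{"delta_pos":[0,49,-10],"angular":[0,0,0]},{"delta_pos":[0,49,-10],"angular":[0,0,0]},{"delta_pos":[0,49,-10],"angular":[0,0,0]},{"delta_pos":[0,45,-10],"angular":[0,0,0]},{"delta_pos":[20,31,-8],"angular":[0,0,0]},{"delta_pos":[20,0,0],"angular":[0,0,0]},{"delta_pos":[0,0,0],"angular":[0,0,0]},{"delta_pos":[0,0,0],"angular":[0,0,0]},{"delta_pos":[0,0,0],"angular":[0,0,0]}]' 0.8
python3 look.py wrist w15
```

```text
t: 16.85
tool_pos: [0.437, 0.0034, 0.1104]
tcp_rot: [-35.4, 89.9, -12.2]
ft_force: [-0.3, -0.6, -0.5]
width: 0.0682
tcp [0.4372 0.0034 0.1106] yawY 113.11 delta [ -89.2 -130.1   54.2] rot [-0.09  0.07  0.05] t 16.9 w 0.0681 F [ 0.7 -0.3  0.7]
```

View pics/w15.png

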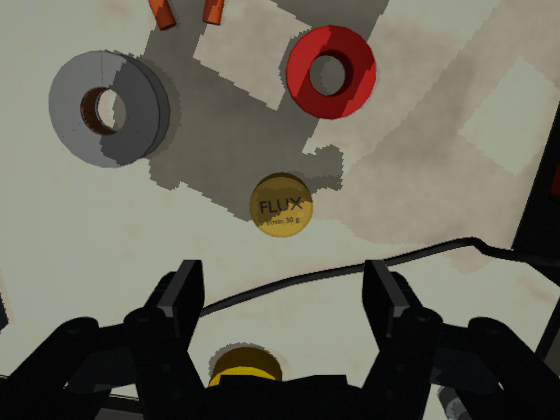

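Run:
```python
from h import *
import pickle
f=pickle.load(open("w15.pkl","rb"))
c=px2w(f,(281.5,207.3),.02)[0];print(c); go((c[0],c[1],.004),113.2)
```

```text
[0.43695652 0.00338907 0.02      ]
tcp [0.4372 0.0034 0.1106] yawY 113.11 delta [106.6   0.2  -0.4] rot [-0.09  0.07  0.05] t 16.9 w 0.0681 F [ 0.7 -0.3  0.7]
```

```bash
python3 -m crank '[{"delta_pos":[40,0,-0.5],"angular":[0,0,0]},{"delta_pos":[40,0,0],"angular":[0,0,0]},{"delta_pos":[22,0,0],"angular":[0,0,0]},{"delta_pos":[5,0,0],"angular":[0,0,0]},{"delta_pos":[0,0,0],"angular":[0,0,0]},{"delta_pos":[0,0,0],"angular":[0,0,0]}]'
python3 -m crank '[{"delta_pos":[0,0,0],"angular":[0,0,0]},{"delta_pos":[0,0,0],"angular":[0,0,0]},{"delta_pos":[0,0,0],"angular":[0,0,0]},{"delta_pos":[0,0,0],"angular":[0,0,0]},{"delta_pos":[0,0,0],"angular":[0,0,0]}]' 0.3
python3 look.py wrist w16
python3 - <<'E'
from h import *
go((.5182,-.283,.12),113.2)
E
```

```text
t: 17.5
tool_pos: [0.4376, 0.0033, 0.0043]
tcp_rot: [-32.7, 89.8, -9.5]
ft_force: [-0.4, 0.4, 1.4]
width: 0.0684
t: 18.0
tool_pos: [0.4375, 0.0035, 0.0047]
tcp_rot: [-32.9, 89.8, -9.7]
ft_force: [-1.5, 0.7, 7.1]
width: 0.0406
tcp [0.4374 0.0035 0.0047] yawY 113.17 delta [-194.9 -130.5   54.2] rot [-0.03  0.15  0.1 ] t 18.05 w 0.041 F [-2.5  1.2  6.8]
tcp [0.4374 0.0035 0.0047] yawY 113.17 delta [-114.9 -295.4  -38.2] rot [-0.03  0.15  0.1 ] t 18.05 w 0.041 F [-2.5  1.2  6.8]
```

View pics/w16.png

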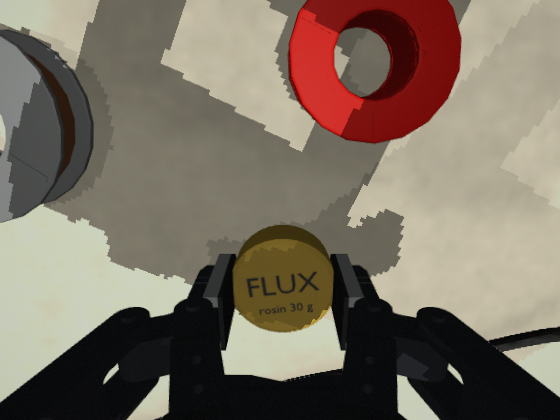

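```bash
python3 -m crank '[{"delta_pos":[-15,0,0],"angular":[0,0,0]},{"delta_pos":[-40,0,0],"angular":[0,0,0]},{"delta_pos":[-40,0,0],"angular":[0,0,0]},{"delta_pos":[0,-25,-3],"angular":[0,0,0]},{"delta_pos":[0,-45,-6],"angular":[0,0,0]},{"delta_pos":[0,-49,-6],"angular":[0,0,0]},{"delta_pos":[0,-49,-6],"angular":[0,0,0]},{"delta_pos":[0,-49,-6],"angular":[0,0,0]},{"delta_pos":[0,-45,-6],"angular":[0,0,0]},{"delta_pos":[0,-30,-5],"angular":[0,0,0]},{"delta_pos":[0,0,0],"angular":[0,0,0]},{"delta_pos":[0,0,0],"angular":[0,0,0]}]'
python3 look.py wrist w17
python3 - <<'E'
from h import *
go((.5182,-.283,.10),113.2)
E
```

```text
t: 19.25
tool_pos: [0.5156, -0.2799, 0.0978]
tcp_rot: [54.9, 90.0, 78.0]
ft_force: [-0.7, -0.2, 0.2]
width: 0.0408
tcp [ 0.5155 -0.2791  0.0975] yawY 113.17 delta [-102.4  160.4   93.1] rot [-0.03  0.   -0.03] t 19.3 w 0.0409 F [ 0.3  0.  -0.6]
tcp [ 0.5155 -0.2791  0.0975] yawY 113.17 delta [-2.5 -4.7  1. ] rot [-0.03  0.   -0.03] t 19.3 w 0.0409 F [ 0.3  0.  -0.6]
```

View pics/w17.png

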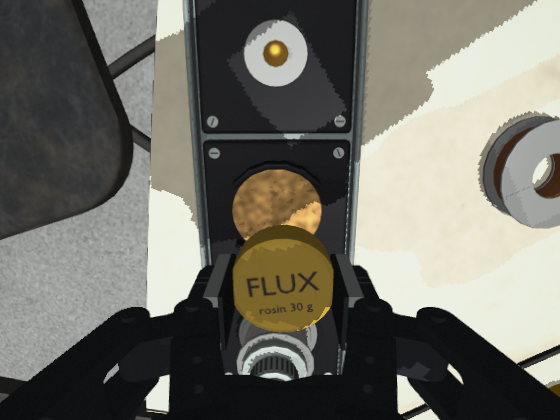

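Run:
```python
from h import *
import pickle
f=pickle.load(open("w17.pkl","rb"))
crop(f,200,150,360,270,5,"w17c.png")
s,t,M=tool()
print("tin",1e3*M.T@(px2w(f,(283.5,282),.1128)[0]-t))
for c in [(.5182,-.283),px2w(f,(277,214),.012)[0][:2]]:
  c=np.r_[c,.012]; print(c,1e3*M.T@(c-t)); print(w2px(f,circ(c,.031,.012,5)).round(1))
c=px2w(f,(275.7,52.5),.012)[0];print("post",c)
```

```text
tin [-15.25250081   0.27788889  -2.77057268]
[ 0.5182 -0.283   0.012 ] [85.54455315 -4.75474923  0.95294339]
[[258.7 249.4]
 [317.1 227.9]
 [294.1 170. ]
 [233.2 193.9]
 [258.7 249.4]]
[ 0.5197578  -0.28144386  0.012     ] [85.54510403 -3.93689592  2.9973081 ]
[[259.9 252.1]
 [318.2 230.6]
 [295.3 173.1]
 [234.5 196.9]
 [259.9 252.1]]
post [ 0.42516001 -0.32228192  0.012     ]
```

View pics/w17c.png

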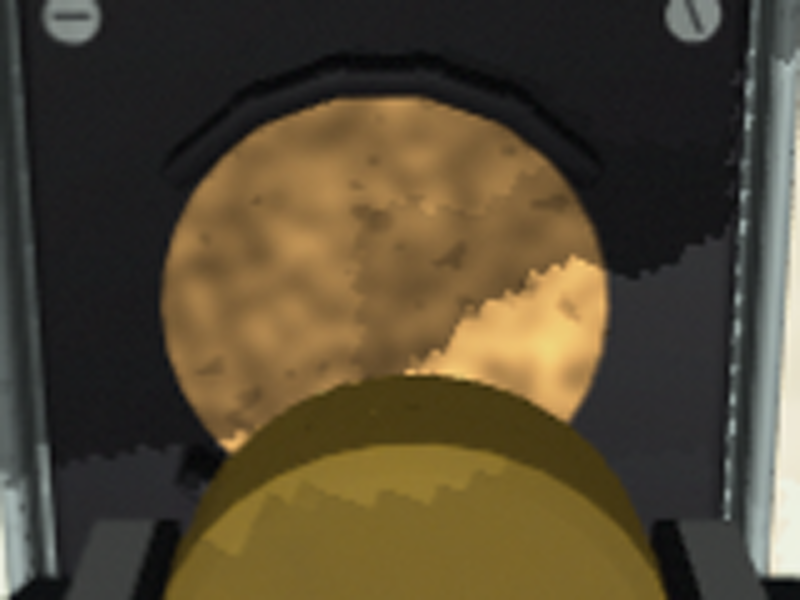

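```bash
python3 -m crank '[{"delta_pos":[0,-5,2.5],"angular":[0,0,0]},{"delta_pos":[25,0,0],"angular":[0,0,0]},{"delta_pos":[20,0,0],"angular":[0,0,0]},{"delta_pos":[10,0,0],"angular":[0,0,0]},{"delta_pos":[0,0,0],"angular":[0,0,0]},{"delta_pos":[0,0,0],"angular":[0,0,0]}]'
python3 look.py wrist w18;python3 look.py side s18
python3 - <<'E'
from h import *
import pickle
S=pickle.load(open("s18.pkl","rb")); crop(S,220,120,330,200,7,"s18c.png")
E
```

```text
t: 19.9
tool_pos: [0.5204, -0.2831, 0.0431]
tcp_rot: [-55.7, 90.0, -32.5]
ft_force: [0.1, 0.2, -0.6]
width: 0.0408
tcp [ 0.5208 -0.2834  0.0437] yawY 113.19 delta [-156.4  166.2   90.2] rot [-0.01  0.06  0.1 ] t 19.95 w 0.0409 F [ 0.3  0.1 -1. ]
tcp [ 0.5209 -0.2837  0.044 ] yawY 113.18 delta [-156.3  166.4   90.2] rot [-0.02  0.07  0.12] t 20.0 w 0.0408 F [0.1 0.4 0.3]
```

View pics/w18.png

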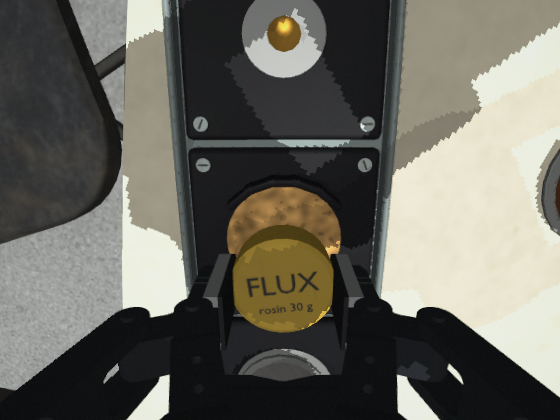

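View pics/s18c.png

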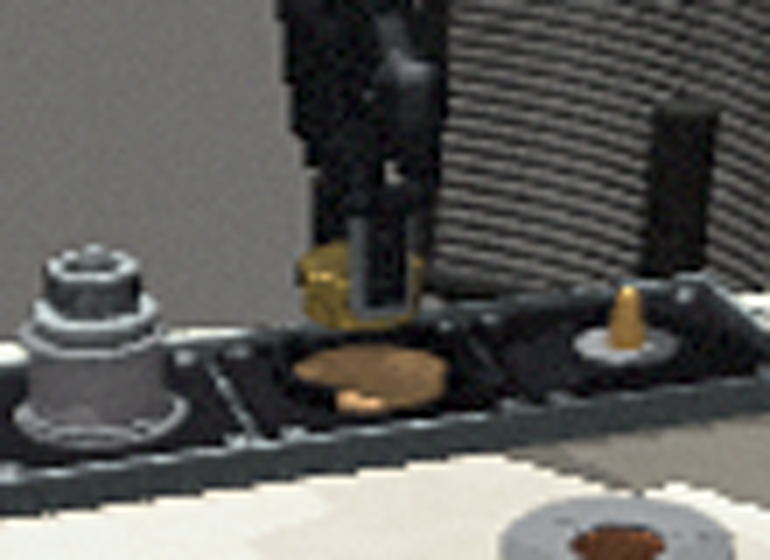

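```bash
python3 -m crank '[{"delta_pos":[10,0,-1.5],"angular":[0,0,0]},{"delta_pos":[10,0,0],"angular":[0,0,0]},{"delta_pos":[5,0,0],"angular":[0,0,0]},{"delta_pos":[0,0,0],"angular":[0,0,0]},{"delta_pos":[0,0,0],"angular":[0,0,0]}]'
python3 look.py wrist w19
```

```text
t: 20.5
tool_pos: [0.5183, -0.2837, 0.0169]
tcp_rot: [119.4, 90.0, 142.5]
ft_force: [-0.0, -0.6, -0.1]
width: 0.0412
tcp [ 0.5183 -0.2837  0.0169] yawY 113.16 delta [-183.   165.9   92.2] rot [-0.04 -0.02 -0.03] t 20.55 w 0.0408 F [-0.3 -0.6 -0.8]
```

View pics/w19.png

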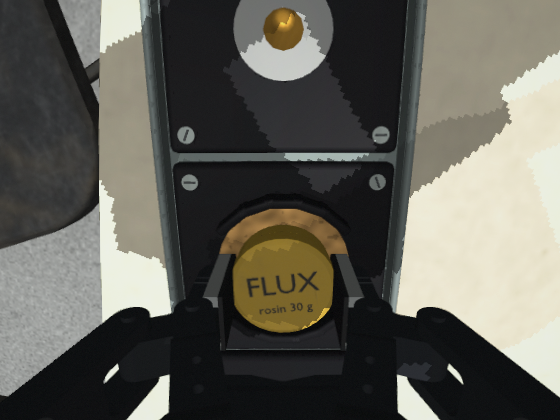

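```bash
python3 -m crank '[{"delta_pos":[1,0,0],"angular":[0,0,0]},{"delta_pos":[0,0,0],"angular":[0,0,0]}]'
python3 -m crank '[{"delta_pos":[0,0,0],"angular":[0,0,0]},{"delta_pos":[0,0,0],"angular":[0,0,0]},{"delta_pos":[0,0,0],"angular":[0,0,0]},{"delta_pos":[-5,0,0],"angular":[0,0,0]},{"delta_pos":[-20,0,0],"angular":[0,0,0]},{"delta_pos":[-45,0,0],"angular":[0,0,0]},{"delta_pos":[-50,0,0],"angular":[0,0,0]},{"delta_pos":[-30,0,0],"angular":[0,0,0]},{"delta_pos":[0,0,0],"angular":[0,0,0]},{"delta_pos":[0,0,0],"angular":[0,0,0]}]' 0.64
python3 look.py wrist w20
python3 - <<'E'
from h import *
go((.5486,.2282,.17),113.2)
E
```

```text
t: 20.75
tool_pos: [0.5184, -0.2838, 0.0168]
tcp_rot: [130.1, 90.0, 153.3]
ft_force: [-2.8, 0.6, 3.8]
width: 0.0408
t: 21.75
tool_pos: [0.519, -0.2841, 0.1676]
tcp_rot: [-59.6, 89.9, -36.4]
ft_force: [-0.1, -0.3, -0.3]
width: 0.0544
tcp [ 0.5181 -0.2835  0.1657] yawY 113.17 delta [-34.2 165.5  92.4] rot [-0.03 -0.03 -0.06] t 21.8 w 0.0545 F [ 0.4 -0.2 -0.3]
tcp [ 0.5181 -0.2835  0.1657] yawY 113.17 delta [ -4.  458.5 229.3] rot [-0.03 -0.03 -0.06] t 21.8 w 0.0545 F [ 0.4 -0.2 -0.3]
```

View pics/w20.png

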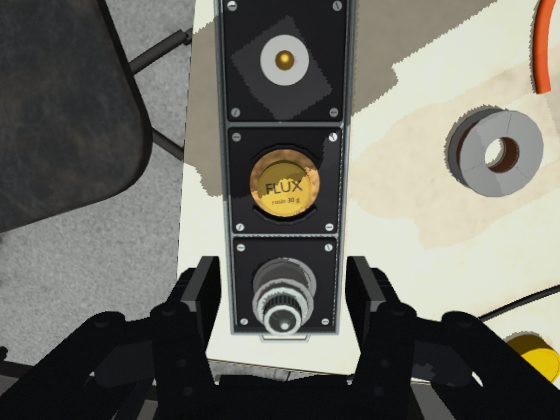

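```bash
python3 -m crank '[{"delta_pos":[0,30,15],"angular":[0,0,0]},{"delta_pos":[0,44,22],"angular":[0,0,0]},{"delta_pos":[0,44,22],"angular":[0,0,0]},{"delta_pos":[0,44,22],"angular":[0,0,0]},{"delta_pos":[0,44,22],"angular":[0,0,0]},{"delta_pos":[0,44,22],"angular":[0,0,0]},{"delta_pos":[0,44,22],"angular":[0,0,0]},{"delta_pos":[0,44,22],"angular":[0,0,0]},{"delta_pos":[0,44,22],"angular":[0,0,0]},{"delta_pos":[0,40,20],"angular":[0,0,0]},{"delta_pos":[0,24,12],"angular":[0,0,0]},{"delta_pos":[0,12,6],"angular":[0,0,0]}]' 0.5
python3 -m crank '[{"delta_pos":[0,0,0],"angular":[0,0,0]},{"delta_pos":[0,0,0],"angular":[0,0,0]},{"delta_pos":[0,0,0],"angular":[0,0,0]}]'
python3 look.py wrist w21; python3 look.py side s21
python3 - <<'E'
from h import *
go((.5486,.2282,.17),113.2)
import pickle
f=pickle.load(open("w21.pkl","rb")); crop(f,220,120,340,250,6,"w21c.png")
E
```

```text
t: 23.0
tool_pos: [0.5473, 0.2292, 0.1637]
tcp_rot: [170.2, 89.7, -166.5]
ft_force: [0.2, -0.6, -0.5]
width: 0.0431
t: 23.3
tool_pos: [0.5489, 0.2258, 0.166]
tcp_rot: [-164.2, 89.9, -141.2]
ft_force: [-0.4, 0.1, -0.2]
width: 0.0429
tcp [0.549  0.2258 0.1662] yawY 113.06 delta [ -33.6 -290.9 -135.8] rot [-0.15 -0.04  0.01] t 23.35 w 0.0427 F [ 0.1 -0.3  0.3]
tcp [0.5491 0.2259 0.1664] yawY 113.06 delta [ -33.5 -291.  -135.9] rot [-0.14 -0.01  0.01] t 23.4 w 0.043 F [-0.2  0.2  0.6]
tcp [0.5491 0.2259 0.1664] yawY 113.06 delta [-3.6  2.3  0.4] rot [-0.14 -0.01  0.01] t 23.4 w 0.043 F [-0.2  0.2  0.6]
```

View pics/w21.png

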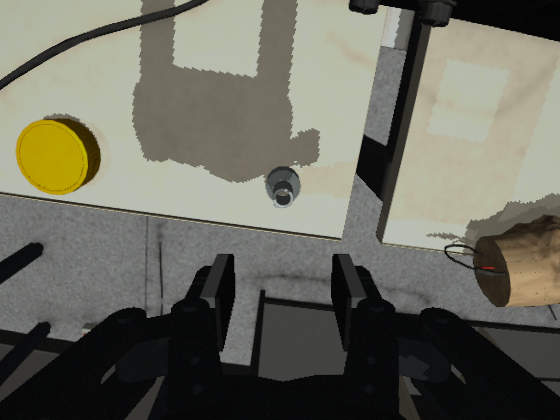

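View pics/s21.png

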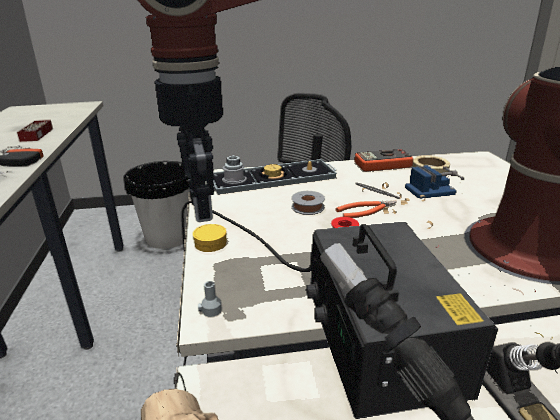

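View pics/w21c.png

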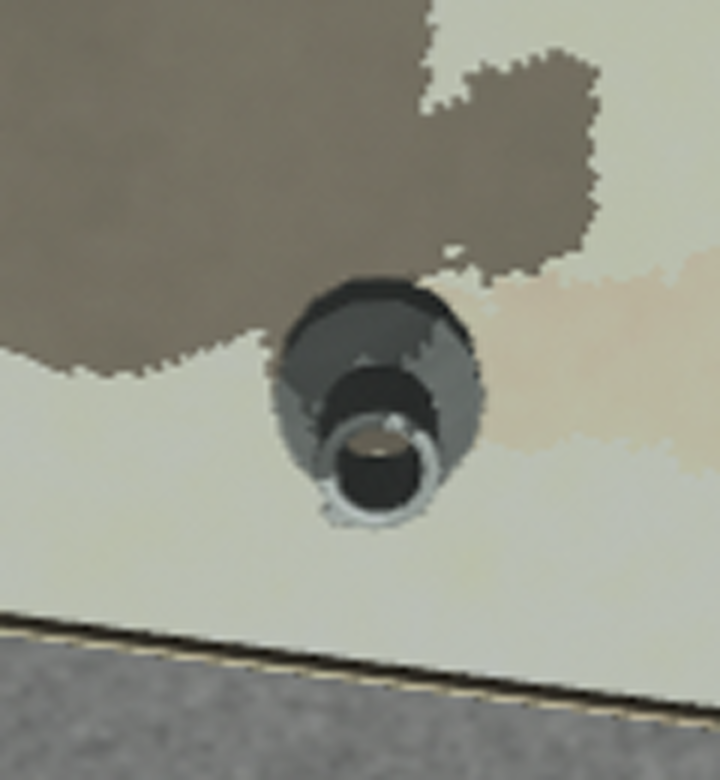

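Run:
```python
from h import *
import pickle
f=pickle.load(open("w21.pkl","rb"))
c=px2w(f,(283.3,198.2),.05)[0];print(c); go((c[0],c[1],.028),113.2)
c=px2w(f,(283.1,185),.016)[0];print(c)
```

```text
[0.54915731 0.22732935 0.05      ]
tcp [0.5491 0.2259 0.1664] yawY 113.06 delta [138.4   1.3   0.6] rot [-0.14 -0.01  0.01] t 23.4 w 0.043 F [-0.2  0.2  0.6]
[0.54778347 0.2266185  0.016     ]
```

```bash
python3 -m crank '[{"delta_pos":[40,1,0.5],"angular":[0,0,0]},{"delta_pos":[45,0,0],"angular":[0,0,0]},{"delta_pos":[35,0,0],"angular":[0,0,0]},{"delta_pos":[18,0,0],"angular":[0,0,0]},{"delta_pos":[0,0,0],"angular":[0,0,0]},{"delta_pos":[0,0,0],"angular":[0,0,0]}]'
python3 look.py wrist w22
python3 -m crank '[{"delta_pos":[0,0,0],"angular":[0,0,0]},{"delta_pos":[0,0,0],"angular":[0,0,0]},{"delta_pos":[0,0,0],"angular":[0,0,0]},{"delta_pos":[0,0,0],"angular":[0,0,0]}]' 0
python3 look.py wrist w23
```

```text
t: 24.0
tool_pos: [0.5495, 0.2279, 0.0291]
tcp_rot: [-19.3, 90.0, 3.8]
ft_force: [0.2, 0.7, 0.9]
width: 0.0429
tcp [0.5504 0.2283 0.0302] yawY 113.12 delta [-170.  -292.5 -137.9] rot [-0.08  0.15  0.02] t 24.05 w 0.0424 F [0.5 0.9 0.6]
t: 24.45
tool_pos: [0.5504, 0.2287, 0.0304]
tcp_rot: [-11.1, 89.8, 12.0]
ft_force: [-0.4, -0.7, 6.2]
width: 0.0134
tcp [0.5504 0.2288 0.0304] yawY 113.17 delta [-169.8 -292.9 -138.3] rot [-0.03  0.18  0.03] t 24.5 w 0.0134 F [-0.2 -0.6  6.2]
```

View pics/w23.png

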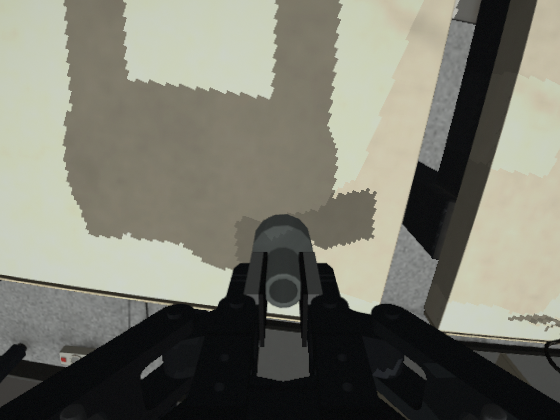

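```bash
python3 -m crank '[{"delta_pos":[-15,0,0],"angular":[0,0,0]},{"delta_pos":[-40,0,0],"angular":[0,0,0]},{"delta_pos":[-40,0,0],"angular":[0,0,0]},{"delta_pos":[0,-20,-14],"angular":[0,0,0]},{"delta_pos":[0,-36,-26],"angular":[0,0,0]},{"delta_pos":[0,-38,-28],"angular":[0,0,0]},{"delta_pos":[0,-38,-28],"angular":[0,0,0]},{"delta_pos":[0,-38,-28],"angular":[0,0,0]},{"delta_pos":[0,-38,-28],"angular":[0,0,0]},{"delta_pos":[0,-38,-28],"angular":[0,0,0]},{"delta_pos":[0,-38,-28],"angular":[0,0,0]},{"delta_pos":[0,-38,-28],"angular":[0,0,0]}]'
python3 -m crank '[{"delta_pos":[0,-38,-28],"angular":[0,0,0]},{"delta_pos":[0,-30,-22],"angular":[0,0,0]},{"delta_pos":[0,-20,-14],"angular":[0,0,0]},{"delta_pos":[0,0,0],"angular":[0,0,0]},{"delta_pos":[0,0,0],"angular":[0,0,0]},{"delta_pos":[0,0,0],"angular":[0,0,0]}]'
python3 look.py wrist w24
python3 - <<'E'
from h import *
go((.4252,-.3223,.12),113.2)
E
```

```text
t: 25.7
tool_pos: [0.4579, -0.162, 0.1242]
tcp_rot: [-38.2, 90.0, -15.1]
ft_force: [0.6, -0.5, -0.4]
width: 0.0136
t: 26.3
tool_pos: [0.4345, -0.2655, 0.1235]
tcp_rot: [83.6, 90.0, 106.8]
ft_force: [-0.1, 0.0, -0.3]
width: 0.0133
tcp [ 0.4346 -0.2654  0.1235] yawY 113.25 delta [-76.5 115.8 162.2] rot [ 0.05  0.   -0.03] t 26.35 w 0.0135 F [ 0.2  0.2 -0.2]
tcp [ 0.4346 -0.2654  0.1235] yawY 113.25 delta [  3.5 -48.5 -31.1] rot [ 0.05  0.   -0.03] t 26.35 w 0.0135 F [ 0.2  0.2 -0.2]
```

View pics/w24.png

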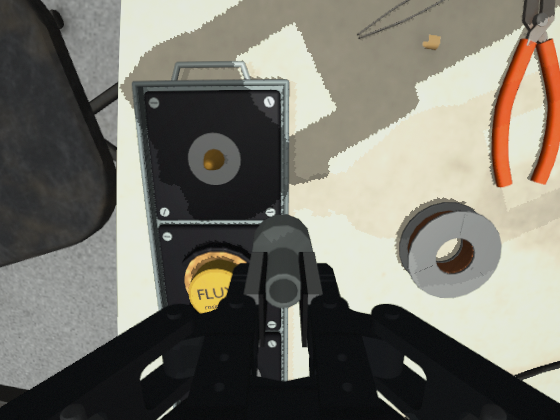

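Run:
```python
from h import *
import pickle
f=pickle.load(open("w24.pkl","rb"))
crop(f,180,120,330,310,4,"w24c.png")
s,t,M=tool()
print("noz",1e3*M.T@(px2w(f,(283.2,289.5),.1431)[0]-t))
for p,z in [((213.7,159),.012)]:
  c=px2w(f,p,z)[0]; print("post",c,1e3*M.T@(c-t))
```

```text
noz [-19.61645774   0.94341442  -1.99065698]
post [ 0.42634434 -0.32251467  0.012     ] [111.45850243 -49.243469   -30.17301835]
```

View pics/w24c.png

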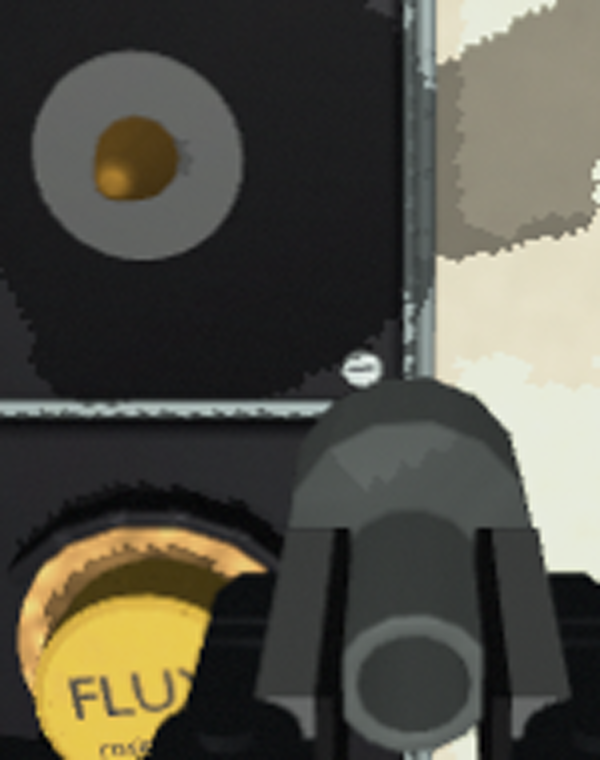

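```bash
python3 -m crank '[{"delta_pos":[0,-25,-14],"angular":[0,0,0]},{"delta_pos":[0,-25,-14.5],"angular":[0,0,0]},{"delta_pos":[0,0,0],"angular":[0,0,0]},{"delta_pos":[20,0,0],"angular":[0,0,0]},{"delta_pos":[15,0,0],"angular":[0,0,0]},{"delta_pos":[0,0,0],"angular":[0,0,0]},{"delta_pos":[0,0,0],"angular":[0,0,0]},{"delta_pos":[0,0,0],"angular":[0,0,0]}]'
python3 look.py wrist w25;python3 look.py side s25;python3 look.py top t25
python3 - <<'E'
from h import *
import pickle
S=pickle.load(open("s25.pkl","rb")); crop(S,260,110,350,190,8,"s25c.png")
S=pickle.load(open("w25.pkl","rb")); crop(S,210,150,360,310,4,"w25c.png")
E
```

```text
t: 27.15
tool_pos: [0.4285, -0.3236, 0.0892]
tcp_rot: [-66.7, 89.9, -43.5]
ft_force: [0.3, -0.4, -0.1]
width: 0.0138
tcp [ 0.4285 -0.3239  0.0895] yawY 113.19 delta [-110.7  167.1  190.8] rot [-0.01  0.03  0.08] t 27.2 w 0.0136 F [ 0.3 -0.1 -0.4]
tcp [ 0.4285 -0.324   0.0895] yawY 113.18 delta [-110.6  167.2  190.9] rot [-0.02  0.04  0.09] t 27.25 w 0.0137 F [ 0.2  0.1 -0.2]
tcp [ 0.4284 -0.324   0.0894] yawY 113.18 delta [-110.7  167.2  190.9] rot [-0.02  0.03  0.08] t 27.3 w 0.0138 F [ 0.1 -0.3 -0.3]
```

View pics/s25c.png

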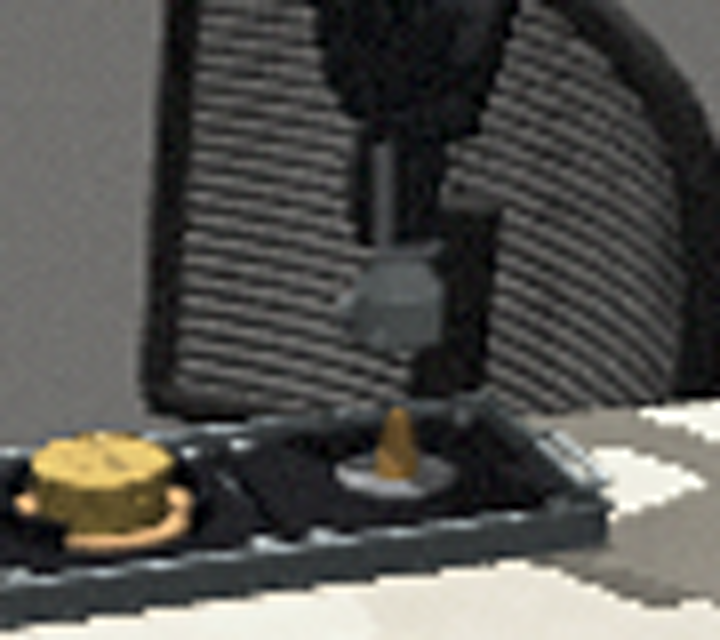

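View pics/w25c.png

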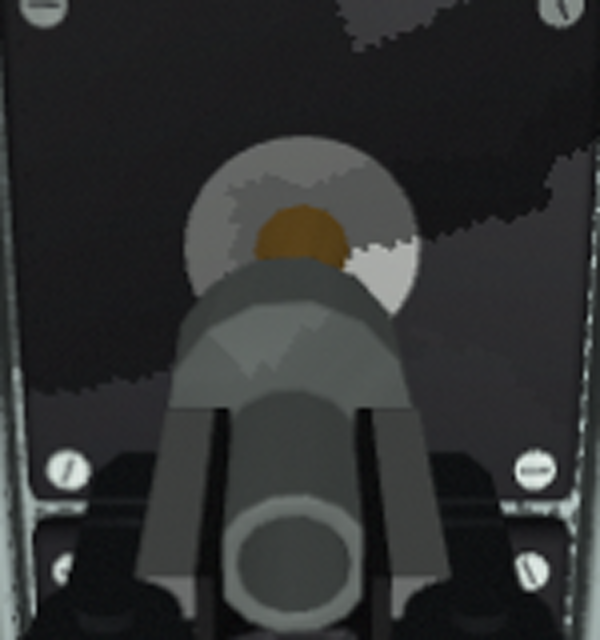

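Run:
```python
from h import *
import pickle
f=pickle.load(open("w25.pkl","rb"))
s,t,M=tool()
z=t[2]
for n,p,zz in [("noztop",(283.3,290.3),z+.0196),("collar",(210+294/4,150),z-.02),("post",(285.4,213),.012)]:
  c=px2w(f,p,zz)[0]; print(n,c.round(4),(1e3*M.T@(c-t)).round(2))
# predicted disc top edge px for disc center guesses
c=px2w(f,(285.4,213),.012)[0]
print(w2px(f,circ(c,.02,.012,9)).round(1))
```

```text
noztop [ 0.4265 -0.3233  0.109 ] [-19.6    1.39  -1.45]
collar [ 0.3811 -0.3427  0.0694] [ 19.97   1.48 -50.91]
post [ 0.427  -0.3215  0.012 ] [77.43  3.   -0.37]
[[273.6 238.9]
 [296.4 239.1]
 [313.1 224.3]
 [314.  202.2]
 [297.8 185.9]
 [273.9 185.6]
 [257.1 201.5]
 [257.3 223.6]
 [273.6 238.9]]
```

```bash
python3 -m crank '[{"delta_pos":[10,1.5,1],"angular":[0,0,0]},{"delta_pos":[10,0,0],"angular":[0,0,0]},{"delta_pos":[0,0,0],"angular":[0,0,0]},{"delta_pos":[0,0,0],"angular":[0,0,0]}]'
python3 look.py wrist w26;python3 look.py side s26
python3 - <<'E'
from h import *
import pickle
S=pickle.load(open("s26.pkl","rb")); crop(S,260,110,350,190,8,"s26c.png")
S=pickle.load(open("w26.pkl","rb")); crop(S,210,150,360,310,4,"w26c.png")
E
```

```text
t: 27.7
tool_pos: [0.4278, -0.3215, 0.0675]
tcp_rot: [111.8, 89.9, 135.0]
ft_force: [-0.2, 0.3, -0.5]
width: 0.0137
tcp [ 0.4281 -0.3218  0.0681] yawY 113.16 delta [-131.8  165.4  190.2] rot [-0.04 -0.01 -0.04] t 27.75 w 0.0137 F [ 0.2 -0.5 -0.3]
tcp [ 0.4283 -0.322   0.0685] yawY 113.16 delta [-131.5  165.6  190.1] rot [-0.04 -0.    0.  ] t 27.8 w 0.0132 F [-0.6  0.4 -0.2]
```

View pics/s26c.png

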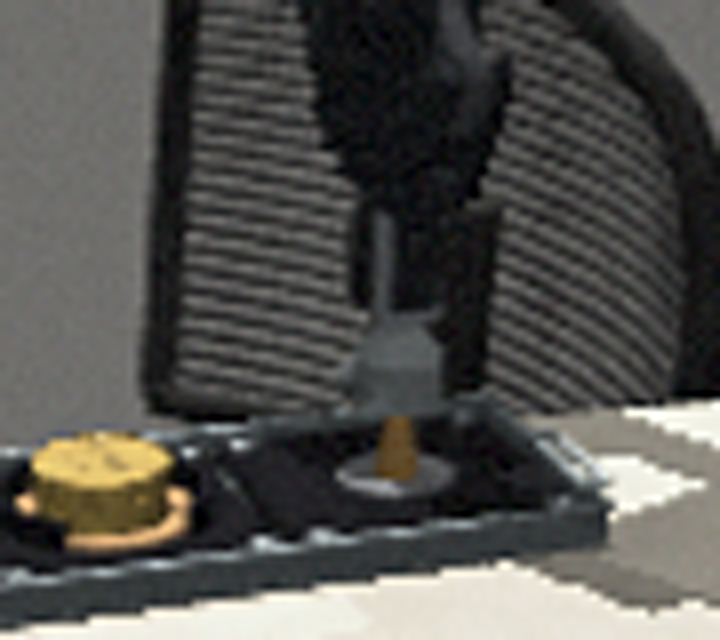

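View pics/w26c.png

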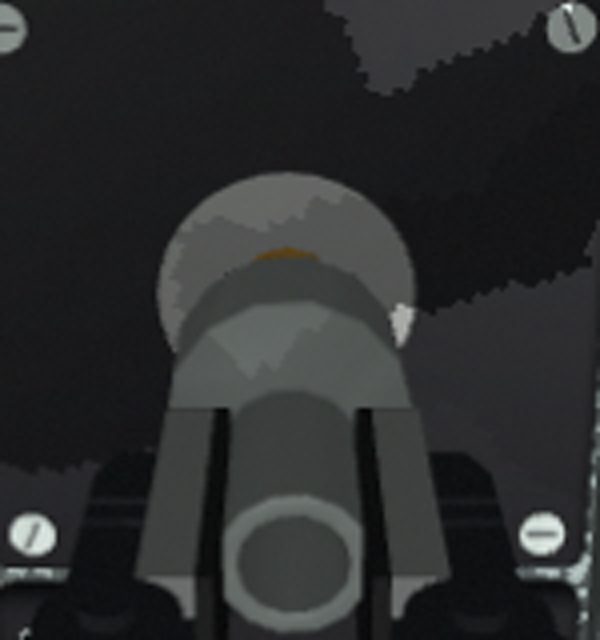

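```bash
python3 -m crank '[{"delta_pos":[6,-0.7,0],"angular":[0,0,0]},{"delta_pos":[6,0,0],"angular":[0,0,0]},{"delta_pos":[0,0,0],"angular":[0,0,0]}]'
python3 look.py side s27
python3 -m crank '[{"delta_pos":[5,0,0],"angular":[0,0,0]},{"delta_pos":[3,0,0],"angular":[0,0,0]},{"delta_pos":[0,0,0],"angular":[0,0,0]}]'
python3 look.py wrist w28;python3 look.py side s28
python3 - <<'E'
from h import *
import pickle
S=pickle.load(open("s28.pkl","rb")); crop(S,260,110,350,190,8,"s28c.png")
S=pickle.load(open("w28.pkl","rb")); crop(S,210,150,360,310,4,"w28c.png")
E
```

```text
t: 28.1
tool_pos: [0.4279, -0.322, 0.0552]
tcp_rot: [112.1, 89.9, 135.2]
ft_force: [-0.0, -0.1, 0.0]
width: 0.0132
tcp [ 0.4281 -0.3222  0.0556] yawY 113.16 delta [-144.2  165.9  190.3] rot [-0.04 -0.03 -0.08] t 28.15 w 0.0135 F [-0.3 -0.  -0.3]
t: 28.45
tool_pos: [0.4282, -0.3222, 0.0478]
tcp_rot: [112.9, 89.9, 136.1]
ft_force: [0.8, -0.2, -0.6]
width: 0.0132
tcp [ 0.4283 -0.3224  0.0481] yawY 113.16 delta [-151.8  166.   190.2] rot [-0.04 -0.02 -0.04] t 28.5 w 0.0138 F [ 0.1 -0.1  0.1]
tcp [ 0.4285 -0.3225  0.0484] yawY 113.16 delta [-151.6  166.1  190.2] rot [-0.04 -0.01 -0.01] t 28.55 w 0.0136 F [-0.1 -0.2  0. ]
```

View pics/s28c.png

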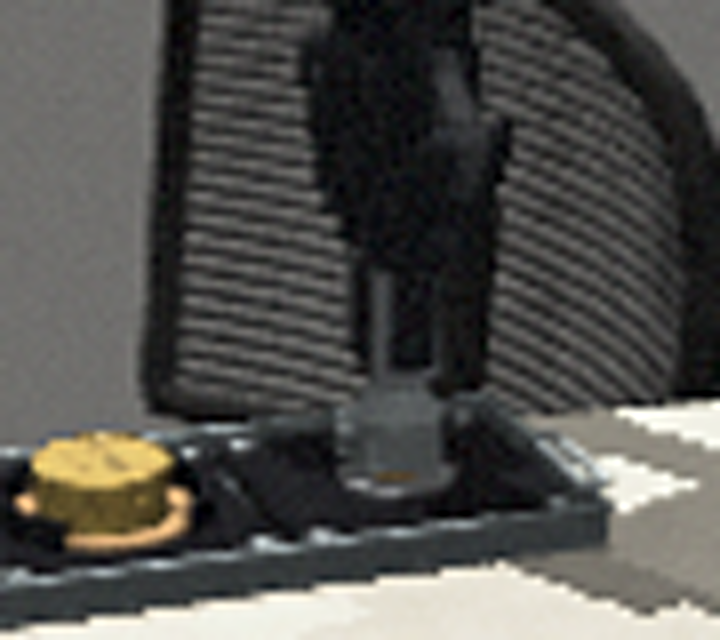

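View pics/w28c.png

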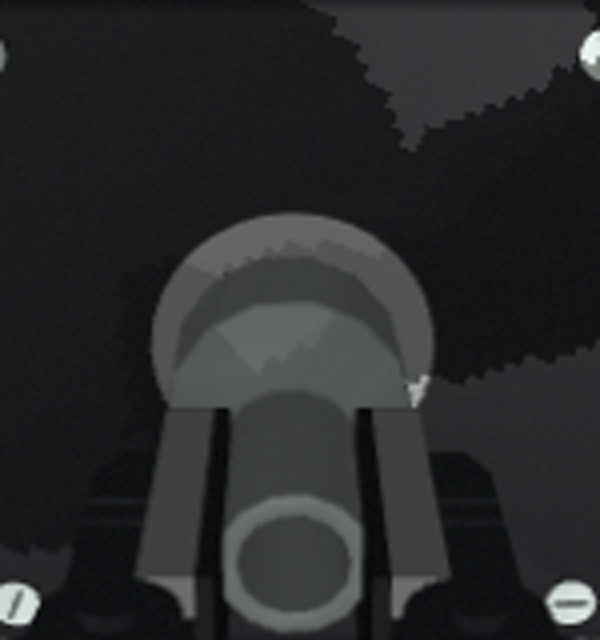

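Well centred. Lower the last 6 mm to contact.

```bash
python3 -m crank '[{"delta_pos":[3,0,0],"angular":[0,0,0]},{"delta_pos":[2,0,0],"angular":[0,0,0]},{"delta_pos":[0,0,0],"angular":[0,0,0]}]'
python3 -m crank '[{"delta_pos":[1,0,0],"angular":[0,0,0]},{"delta_pos":[0,0,0],"angular":[0,0,0]}]'
```

```text
t: 28.85
tool_pos: [0.4283, -0.3224, 0.0431]
tcp_rot: [115.7, 90.0, 138.9]
ft_force: [0.3, 0.1, -0.6]
width: 0.0135
t: 29.05
tool_pos: [0.4286, -0.3227, 0.0426]
tcp_rot: [-68.5, 90.0, -45.4]
ft_force: [0.4, 0.2, -0.8]
width: 0.0138
```

```bash
python3 -m crank '[{"delta_pos":[0.8,0,0],"angular":[0,0,0]},{"delta_pos":[0,0,0],"angular":[0,0,0]}]'
python3 -m crank '[{"delta_pos":[0.7,0,0],"angular":[0,0,0]},{"delta_pos":[0,0,0],"angular":[0,0,0]}]'
```

```text
t: 29.25
tool_pos: [0.4288, -0.3228, 0.0424]
tcp_rot: [-88.4, 90.0, -65.3]
ft_force: [-1.4, 1.4, 4.3]
width: 0.0135
t: 29.45
tool_pos: [0.4289, -0.323, 0.0423]
tcp_rot: [-102.8, 90.0, -79.6]
ft_force: [-1.8, 2.1, 8.8]
width: 0.0137
```

Seated. Release and rise.

```bash
python3 -m crank '[{"delta_pos":[-1,0,0],"angular":[0,0,0]},{"delta_pos":[0,0,0],"angular":[0,0,0]},{"delta_pos":[0,0,0],"angular":[0,0,0]},{"delta_pos":[0,0,0],"angular":[0,0,0]},{"delta_pos":[-5,0,0],"angular":[0,0,0]},{"delta_pos":[-20,0,0],"angular":[0,0,0]},{"delta_pos":[-45,0,0],"angular":[0,0,0]},{"delta_pos":[-50,0,0],"angular":[0,0,0]},{"delta_pos":[-50,0,0],"angular":[0,0,0]},{"delta_pos":[0,0,0],"angular":[0,0,0]},{"delta_pos":[0,0,0],"angular":[0,0,0]}]' 0.5
python3 -m crank '[{"delta_pos":[0,50,0],"angular":[0,0,0]},{"delta_pos":[0,50,0],"angular":[0,0,0]},{"delta_pos":[0,50,0],"angular":[0,0,0]},{"delta_pos":[0,50,0],"angular":[0,0,0]},{"delta_pos":[0,50,0],"angular":[0,0,0]},{"delta_pos":[0,30,0],"angular":[0,0,0]},{"delta_pos":[0,0,0],"angular":[0,0,0]},{"delta_pos":[0,0,0],"angular":[0,0,0]}]'
python3 look.py wrist w30;python3 look.py side s30;python3 look.py top t30
python3 - <<'E'
from h import *
import pickle
S=pickle.load(open("s30.pkl","rb")); crop(S,200,130,350,220,5,"s30c.png")
S=pickle.load(open("t30.pkl","rb")); crop(S,290,120,430,270,4,"t30c.png")
E
```

```text
t: 30.55
tool_pos: [0.4293, -0.3233, 0.2144]
tcp_rot: [-68.3, 89.7, -45.1]
ft_force: [0.6, 0.0, -0.6]
width: 0.0427
t: 31.35
tool_pos: [0.3179, -0.0647, 0.2104]
tcp_rot: [144.4, 89.9, 167.6]
ft_force: [0.4, -0.3, -0.6]
width: 0.0424
tcp [ 0.3181 -0.0653  0.2108] yawY 113.17 delta [  10.3 -113.8  190.5] rot [-0.03 -0.09 -0.07] t 31.4 w 0.0429 F [-0.2  0.1 -0.2]
tcp [ 0.3183 -0.0656  0.211 ] yawY 113.12 delta [  10.5 -113.4  190.5] rot [-0.08 -0.09 -0.07] t 31.45 w 0.0425 F [-0.3  1.4 -0. ]
tcp [ 0.3184 -0.0657  0.2113] yawY 113.09 delta [  10.8 -113.1  190.6] rot [-0.11 -0.08 -0.08] t 31.5 w 0.0426 F [ 0.3 -0.3 -0.8]
```

View pics/s30c.png

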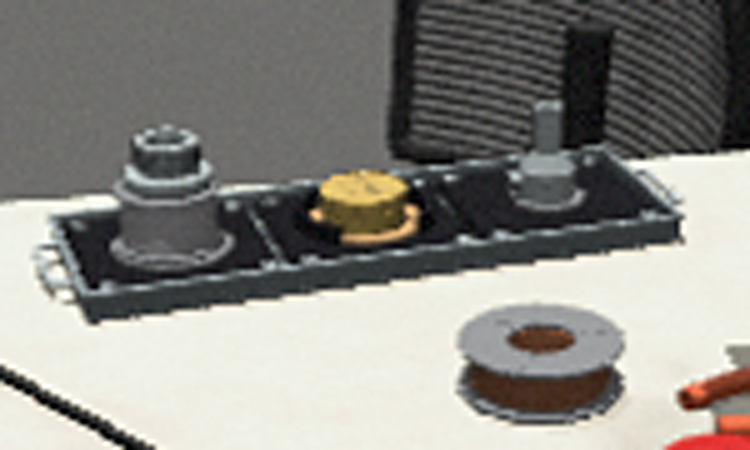

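View pics/t30.png

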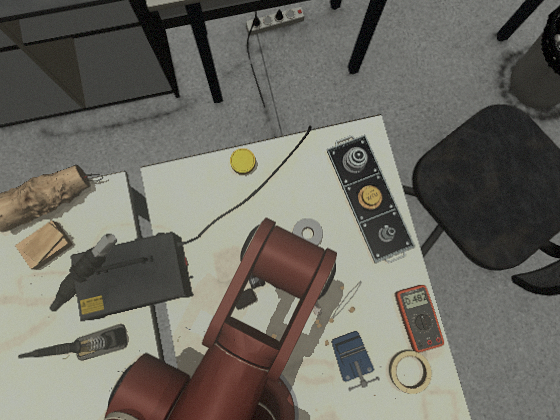

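View pics/t30c.png

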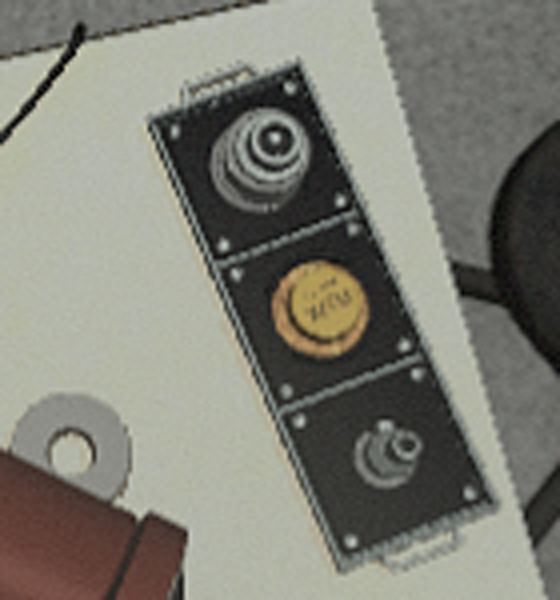

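```bash
python3 -c "
from cell import robot
print(robot.job_done(), robot.state()['t'])"
```

```text
the job is handed in; nothing more can be done
the job is handed in; nothing more can be done
```

The kit is in the caddy and the job is handed in, after about 31.5 s of the 96 s allowed. In the order asked, I put the solder reel over the spindle, its brake weight on top of the reel, the flux tin in the cradle and the hot-air nozzle over the short post.

- **Final pictures (top and side cameras):** All four parts stand upright in their places. The spindle shows through the weight's bore, and the tin sits inside the cradle, a millimetre or two off centre. The wire reel and the wax tin are where they were. The arm hides the red reel in the last top picture and only its edge shows in the side view. The arm went nowhere near it.
- **Forces:** The highest wrist force I read was about 9 N, when closing on the reel and when pressing the nozzle gently onto its seat. Readings came only at the end of each call.
- **Disagreements:** The top and side cameras differed by 6 to 13 mm in y, more than their stated 2 mm, so I worked from the wrist camera. The measured finger opening was about 3 mm less than the true diameter on every grasp, but each grip held. The nozzle touched down about 0.5 mm from the expected height.

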